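# Lift sample vials out of a deep cold block with sprung tongs

## Task

Sample vials stand at the bottom of the deep pockets of the cold block. Lift the clear cover off the block and lay it aside, take the sprung tongs from their stand, and with the tongs, never with the robot's own fingers, lift every vial out and stand it upright and fully supported on the narrow raised rail, setting each down without dropping it. When all the vials are on the rail, put the tongs back upright, right down in their stand, and lay the cover flat and squarely back on the block; do not shift the flasks, petri dishes, pen or timer.

Things in the scene. Friction and masses are not known exactly. Their poses are not given: they have to be found in the camera images.
- block: Cold block, fixed: white box 110 (own x) x 206 (own y) x 110 mm high with four open-topped pockets in a row along its y axis, centred at x = 0, y = -66, -22, 22, 66 mm. Each pocket is 54 mm along the block's x and 34 mm along its y, its floor 10 mm above the table, so 100 mm deep. Origin: centre of the underside; z up.
- cover: Loose clear plastic plate 110 (own x) x 206 (own y) x 8 mm, 0.3 kg, at first lying flat on the block (its underside 110 mm above the table, its long side along the block's). In its middle a solid blue bar handle, 16 mm wide along x, 70 mm long along y, rising 36 mm from the top face (8 to 44 mm above the origin). Origin: centre of the underside. It may get nudged.
- vial1: Amber vial with a blue cap, a plain upright cylinder 22 mm in diameter and 60 mm high, about 40 g, at first standing on the floor of pocket 1 of the block (the pocket at y = -66 mm in the block's frame), within 3 mm of its middle; may be absent. Origin: centre of the underside, z along its axis.
- vial2: Amber vial with a blue cap, a plain upright cylinder 22 mm in diameter and 60 mm high, about 40 g, at first standing on the floor of pocket 2 of the block (the pocket at y = -22 mm in the block's frame), within 3 mm of its middle; may be absent. Origin: centre of the underside, z along its axis.
- vial3: Amber vial with a blue cap, a plain upright cylinder 22 mm in diameter and 60 mm high, about 40 g, at first standing on the floor of pocket 3 of the block (the pocket at y = 22 mm in the block's frame), within 3 mm of its middle; may be absent. Origin: centre of the underside, z along its axis.
- vial4: Amber vial with a blue cap, a plain upright cylinder 22 mm in diameter and 60 mm high, about 40 g, at first standing on the floor of pocket 4 of the block (the pocket at y = 66 mm in the block's frame), within 3 mm of its middle; may be absent. Origin: centre of the underside, z along its axis.
- tongs: Sprung tongs, 140 mm high, 0.11 kg, at first upright in the stand, tips down. Origin: midway between the tips at their lower ends; z up along the legs, y the squeezing direction. Two steel legs, 4 mm thick (y) and 16 mm wide (x), z = 0 to 128 mm, 34 mm apart when open. A black head 26 (x) x 36 (y) mm joins them at z = 128 to 140 mm.
- tongs_pads (a point): Point midway between the tongs' two orange grip pads, on the tongs' axis 110 mm above the tips (axes as the tongs'). The pads sit on the outside of the legs, 26 mm wide in x, 28 mm high; 58 mm over both in y when open. Squeeze them to about 56 mm to carry the tongs open, further to close the tips.
- tongs_left (a joint): How far one leg is squeezed in, m: 0 open, 0.008 fully squeezed; the other leg moves equally, both staying parallel (tip gap 34 to 18 mm, over the pads 58 to 42 mm). On a 22 mm vial it stops at 0.006 (46 mm over the pads). Springs push each leg out with 5 N when open, rising 0.6 N per mm; 20 to 30 N on the pads holds a vial well.
- stand: Tongs stand, fixed: grey base plate 100 x 100 x 8 mm with an upright socket in the middle, walls up to 68 mm above the table, opening 22 mm along its own x and 54 mm along its own y, floor 8 mm above the table. The tongs stand in it with their y axis along the stand's y (either way round). Origin: centre of the underside; z up.
- rail: Raised rail, fixed: aluminium beam 28 mm wide (own x) and 240 mm long (own y), its flat top 70 mm above the table, on two posts and a white base plate 90 x 260 x 8 mm. Origin: centre of the underside of the base; z up.
- mat: Thin green mat, fixed, 140 (own x) x 240 (own y) x 2 mm, a free place where the cover may be laid aside. Origin: centre of its underside; its top is 2 mm above the table.
- flask1: Bystander: glass flask with orange cap, 84 mm in diameter, 174 mm high; origin under its centre.
- flask2: Bystander: a second such flask, 84 mm in diameter, 174 mm high; origin under its centre.
- dishes: Bystander: stack of clear petri dishes, 90 mm in diameter, 45 mm high; origin under its centre.
- pen: Bystander: black and red marker pen, 120 x 12 x 12 mm, lying along its own x; origin under its centre.
- timer: Bystander: white bench timer, 60 x 75 x 22 mm; origin under its centre.
Mind the look-alikes: they are no part of the job. What is shaped like the cover but brown or purple is not meant.

How it is judged:
By the outcome, as a careful person would: the job done as asked, in the order asked, and still so for the second after the job is handed in, with the robot touching nothing.
Of vial1, vial2, vial3, vial4 only 2 to 4 are there at a start; the rules pass over those that are not, and their reading is None.
At some moment in a run one of cover may be knocked a few centimetres aside while the robot is not near it.
It also fails if it takes over 210 s, if anything falls off the work surface, if the arm or the gripper's body presses on something with over 40 N, if the wrist force passes 120 N, or if a joint passes its speed limit or range.

## Robot

A 6-joint arm with a two-finger parallel gripper is mounted at the origin on the work surface. World frame = base frame: x ahead of the robot, y to its left, z up, the work surface at z = 0. Lengths are in m, angles in rad, forces in N, time in s.
With the tool pointing down it reaches from about 0.35 to 0.875 m from the base axis. Payload 4.2 kg.
Tool frame: the origin (TCP) lies at the very end of the fingers, on their centre line; the grasp point (between the pads) lies 19 mm behind it; z points along the fingers, y is the line along which they close (so a half turn about z gives the same grasp; the last joint's range is limited). The gripper opens to 87 mm and grips with 3 to 60 N. Pads are 19 mm wide; open, the fingers measure 117 mm over their backs; the gripper's body (75 mm by 190 mm) begins 51 mm behind the grasp point.
Start: joints at [-1.055, 0.385, 0.008, 0, -1.194, -0.259], TCP at [0.159, -0.604, 0.223] pointing down, gripper open.
Joint ranges: [-3.14, 3.14], [-1.21, 2.06], [-1.07, 1.41], [-3.16, 2.05], [-2.99, -0.16], [-3.1, 3.1]. Speed limits (rad/s): [2.79, 2.79, 3.14, 3.14, 3.14, 3.14].

## Interface

Orientations are given as a unit quaternion [w, x, y, z].
In Python, from plant import r, imaging gives the robot as it stands.
- The arm moves only by the tool drive_tool, never from a script. Its arguments are lists of equal length, an entry for each row: "delta_pos": the shift along the tool's x, y, z in cm, a list of three; "roll": the turn about the tool's z in rad. A call has 1 to 5 rows; each row is the pose to reach, as a shift and turn from the pose commanded when the call began, along the tool's axes at that moment; what a row does not reach only later rows make up. A row lasts 1/12 s, in which the tool goes at most 41.7 mm and 7.16 degrees, less where a joint would pass 70% of its speed; a pose out of reach is approached as far as the arm can. A call with a gripper value outside its range is refused whole. "grip" is the gripper command: -1 is shut, 1 is fully open, values between are in proportion, set as the call begins (left out, the last holds). The fingers move at their own pace and stop on an object; "force" is the grip in N (left out, the last holds). Time passes only in rows, so rows that repeat a pose let the fingers close. It gives the time, the measured TCP pose, the force, the opening and the grip force at its end, in the units of the state.
- r.observe(): the state, without advancing time (a new reading comes with each control period).
- imaging.grab_frame(name): name is "scene" or "top"; returns (picture, depth): 480x640x3 uint8, blue, green, red; 480x640 float32, m along the optical axis (not along the pixel's ray), 0 where there is no reading.
- imaging.get_calibration(name): a dict with "fx", "fy", "cx", "cy" (pixels), "pose" (4x4, takes a point from camera to world coordinates). Camera axes: x right, y up, looking along -z (the intrinsics and any distortion apply to the point x, -y, -z); pixel columns grow to the right and rows downward; lengths in m; the calibration is good to about 2 mm. A picture is of the moment at which its call begins. get_calibration takes no time and is no camera call.
- r.job_done(): hands the job in; it is judged then, once.
Trained networks look in the newest picture that a camera, given by its name, has taken for a name from the list of things; names that differ only in an ending like _2 or _b are one class to them, and where a whole thing is asked for, a point or a joint stands for the part that bears it (a point fixed in the world has none). Each returns a list of dicts, best first, with "score" (0 to 1); they miss things now and then, are a little off and sometimes report something else, mostly with a low value. They report only what shows in the picture. A call takes as long as a camera call. They do not tell look-alikes from the thing itself.
- imaging.boxes_of(query, camera): "at" ([x, y, z] in m, in world coordinates, good to about 4 mm: the middle of the surface that is visible of it).
The state is a dict: "time": time; "joint_positions": joint angles; "qd": joint speeds; "tau": joint torques, N m; "ee_pos": TCP position; "orientation": TCP orientation; "force": force on the tool from outside, world axes, zero at the start; "wrist_torque": the same for the moment, N m; "opening": finger opening in m; "finger_force": force on a finger pad.
Only numpy, scipy, OpenCV 4.12 (cv2) and the standard library are available. Lean on these libraries where they do the work, as an engineer would, in place of code of your own. Each camera call takes 0.05 s, during which the arm holds its last target. There are 200 camera calls.

## Working session

There is one attempt and no reset: what is moved stays moved. The work goes in short steps, Python scripts to look and compute and a tool call to move; the robot and the scene stay as the last step left them, time stands still between calls to the robot, and variables do not carry over. Pictures are saved under pics/ and viewed, at most 14 in all, crops included, and the job is handed in when it is done.

Besides the shell and the picture viewer there is one more tool, called after ">>>" by a JSON object that holds its "method" and its "body". drive_tool: Moves the arm, as the interface text tells. Its arguments: {"type":"object","properties":{"delta_pos":{"type":"array"},"roll":{"type":"array"},"grip":{"type":"number"},"force":{"type":"number"}},"required":["delta_pos","roll"]}

```bash
ls; mkdir -p pics
cat > h.py <<'E'
import numpy as np, cv2
from plant import r, imaging
def snap(cam,fn=None):
    im,d=imaging.grab_frame(cam)
    if fn: cv2.imwrite('pics/'+fn,im)
    return im,d
def cloud(cam,d):
    c=imaging.get_calibration(cam); v,u=np.mgrid[0:480,0:640]
    P=np.stack([(u-c['cx'])/c['fx']*d,-(v-c['cy'])/c['fy']*d,-d],-1)
    W=P@c['pose'][:3,:3].T+c['pose'][:3,3]; W[d==0]=np.nan
    return W
E
python3 - <<'E'
from h import *
s=r.observe(); print({k:np.round(v,3) for k,v in s.items() if k in('time','ee_pos','orientation','opening','force')})
for c in('top','scene'):
    im,d=snap(c,c+'0.png'); k=imaging.get_calibration(c); print(c,{a:np.round(b,3).tolist() for a,b in k.items()})
    np.save(c+'0.npy',cloud(c,d))
    for q in ['block','cover','vial1','tongs','tongs_pads','stand','rail','mat']:
        print(q,[(round(o['score'],2),np.round(o['at'],3).tolist()) for o in imaging.boxes_of(q,c)[:5]])
E
```

```text
pics
{'time': np.float64(0.0), 'ee_pos': array([ 0.159, -0.604,  0.221]), 'orientation': array([-0.   , -0.128,  0.992,  0.001]), 'force': array([-0.638, -0.683,  0.759]), 'opening': np.float64(0.087)}
top {'fx': 473.383, 'fy': 473.383, 'cx': 313.716, 'cy': 237.938, 'pose': [[0.004, 0.984, -0.178, 0.315], [-1.0, 0.0, -0.02, -0.014], [-0.019, 0.178, 0.984, 1.028], [0.0, 0.0, 0.0, 1.0]]}
block [(0.98, [0.498, 0.101, 0.064])]
cover [(0.9, [0.226, -0.318, 0.012]), (0.81, [0.186, 0.325, 0.011]), (0.7, [0.547, 0.096, 0.119])]
vial1 []
tongs [(0.76, [0.596, -0.174, 0.136])]
tongs_pads [(0.33, [0.498, 0.102, 0.066])]
stand [(0.69, [0.582, -0.173, 0.009])]
rail [(0.67, [0.497, -0.33, 0.006])]
mat [(0.83, [0.457, 0.381, 0.001])]
scene {'fx': 542.189, 'fy': 542.189, 'cx': 317.851, 'cy': 244.645, 'pose': [[0.787, -0.526, 0.323, 0.904], [0.617, 0.662, -0.425, -0.554], [0.009, 0.534, 0.845, 1.209], [0.0, 0.0, 0.0, 1.0]]}
block [(0.79, [0.592, 0.017, 0.058])]
cover [(0.8, [0.19, 0.316, 0.007]), (0.71, [0.228, -0.328, 0.01])]
vial1 []
tongs [(0.68, [0.603, -0.191, 0.138])]
tongs_pads [(0.61, [0.599, -0.192, 0.137])]
stand [(0.83, [0.611, -0.194, 0.009])]
rail [(0.83, [0.51, -0.347, 0.01])]
mat [(0.81, [0.458, 0.375, -0.001])]
```

View pics/top0.png

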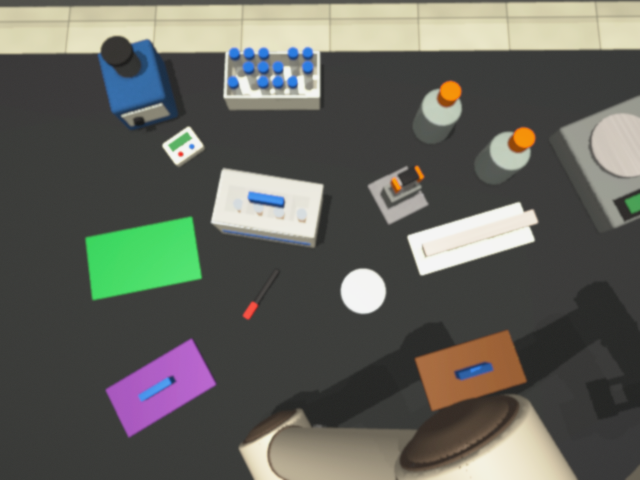

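View pics/scene0.png

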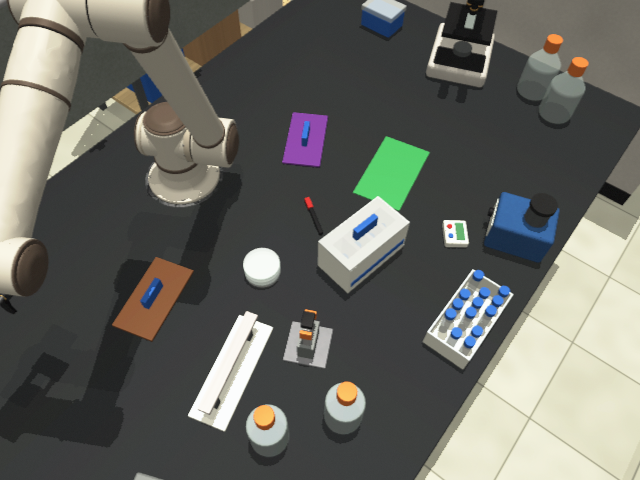

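The top view shows the clear cover with its blue handle on the white block at (266,199). The purple plate (157,388) and the brown plate (474,370) are look-alikes; only the one on the block is clear. The tongs are at (407,180), the rail at (475,238) and the mat at (144,258). Next I measure poses from the depth data of both views, plus one enlarged crop.

```bash
cat >> h.py <<'E'
def rect(P):
    (c,wh,a)=cv2.minAreaRect((P[:,:2]*1000).astype(np.float32)); 
    if wh[0]<wh[1]: wh=wh[::-1]; a+=90
    return np.round(c,1), np.round(wh,1), round((a+90)%180-90,1)  # angle of LONG side vs world x, deg
def sel(W,im,box,z,col=None):
    m=(W[...,0]>box[0])&(W[...,0]<box[1])&(W[...,1]>box[2])&(W[...,1]<box[3])&(W[...,2]>z[0])&(W[...,2]<z[1])
    if col is not None: m&=col
    m=cv2.morphologyEx(m.astype(np.uint8),cv2.MORPH_OPEN,np.ones((2,2)))>0
    return W[m]
def masks(im):
    b,g,rr=[im[...,i].astype(int) for i in range(3)]
    return dict(blue=(b>rr+70)&(b>g+40),orange=(rr>b+120)&(g>60),green=(g>rr+60)&(g>b+60),white=im.min(2)>150)
E
cat > meas.py <<'E'
from h import *
for c in('top','scene'):
    im=cv2.imread(f'pics/{c}0.png'); W=np.load(c+'0.npy'); M=masks(im)
    for n,b,z,col in [('plate',(.4,.75,-.1,.25),(.095,.13),None),('handle',(.4,.75,-.1,.25),(.135,.175),None),
      ('tongs',(.5,.7,-.3,-.1),(.09,.17),None),('pads',(.5,.7,-.3,-.1),(.09,.17),M['orange']),('head',(.5,.7,-.3,-.1),(.14,.17),None),('stand',(.5,.7,-.3,-.1),(.004,.02),None),('socket',(.5,.7,-.3,-.1),(.06,.075),None),
      ('railtop',(.4,.65,-.5,-.18),(.055,.085),None),('railbase',(.4,.65,-.5,-.18),(.004,.02),None),('mat',(.3,.6,.2,.55),(-.01,.01),M['green'])]:
        P=sel(W,im,b,z,col)
        if len(P)>8: print(c,n,len(P),*rect(P),'z',np.round(np.percentile(P[:,2],[10,50,90]),3))
E
python3 meas.py
python3 -c "
import cv2;i=cv2.imread('pics/top0.png');a=cv2.resize(i[160:255,205:330],(800,600));cv2.imwrite('pics/crop1.png',a)"
```

```text
top plate 5384 [515.3  71.6] [246.9 117. ] -64.0 z [nan nan nan]
top handle 370 [555.3  95.6] [67.4 22.1] 79.9 z [nan nan nan]
top tongs 458 [ 614.2 -198.5] [112.5  36. ] -48.7 z [0.076 0.141 0.149]
top pads 125 [ 613.8 -199.2] [113.   34.4] -47.2 z [0.007 0.131 0.134]
top head 255 [ 598.  -181.6] [41.8 23.1] -63.1 z [0.14  0.147 0.149]
top stand 1515 [ 565.1 -207.8] [197.1 109.1] 37.6 z [nan nan nan]
top socket 275 [ 577.6 -238.2] [187.   77.6] 60.3 z [nan nan nan]
top railtop 1942 [ 571.1 -330. ] [276.4 165.3] -73.1 z [nan nan nan]
top railbase 3791 [ 553.  -321.4] [264.9 196.8] -72.3 z [nan nan nan]
top mat 6946 [455.  381.6] [241.1 142.7] -78.5 z [nan nan nan]
scene plate 3233 [585.4 113.4] [279.1 104.3] 66.9 z [nan nan nan]
scene handle 254 [554.4 103.1] [92.8 15.4] 81.6 z [nan nan nan]
scene tongs 363 [ 579.6 -158.1] [117.6  25.4] -59.6 z [nan nan nan]
scene pads 50 [ 589.8 -152.5] [116.6  20.5] -68.5 z [0.11  0.132 0.136]
scene head 206 [ 593.8 -173.5] [55.3 23.2] -63.2 z [nan nan nan]
scene stand 1378 [ 561.6 -204.6] [198.6 105.8] 33.8 z [nan nan nan]
scene socket 215 [ 591.6 -169.4] [97.3 35.6] -63.4 z [0.044 0.067 0.071]
scene railtop 1708 [ 564.5 -313.3] [254.7 174.7] -76.2 z [nan nan nan]
scene railbase 3324 [ 568.7 -314.3] [265.9 230.3] -74.0 z [nan nan nan]
scene mat 3043 [nan nan] [0. 0.] 0.0 z [nan nan nan]
```

View pics/crop1.png

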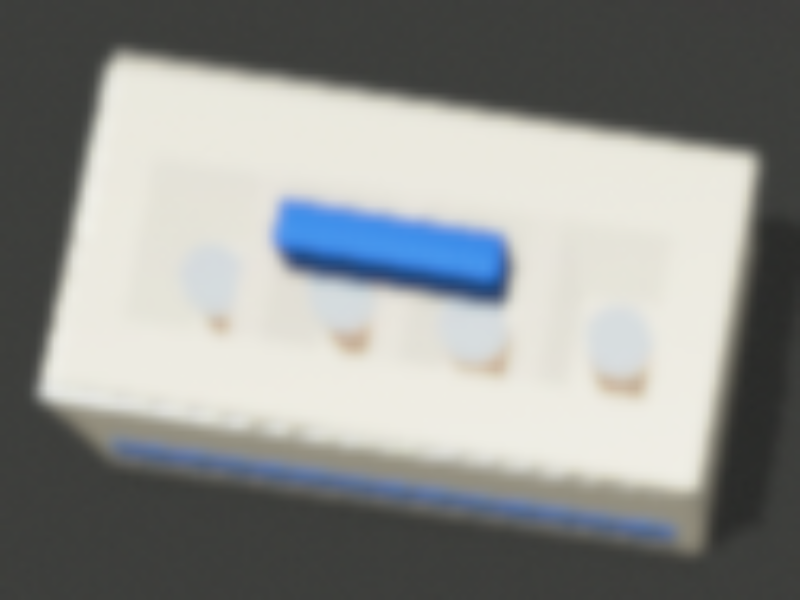

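The crop shows the clear plate with the blue handle lying on the block, and four vials visible under it (crop x about 210, 340, 475 and 620). Next I make the fits more robust.

```bash
cat >> h.py <<'E'
def sel(W,im,box,z,col=None):
    m=(W[...,0]>box[0])&(W[...,0]<box[1])&(W[...,1]>box[2])&(W[...,1]<box[3])&(W[...,2]>z[0])&(W[...,2]<z[1])
    if col is not None: m&=col
    m=m.astype(np.uint8); n,l,st,_=cv2.connectedComponentsWithStats(m,connectivity=4)
    if n<2: return W[:0,0]
    return W[l==1+np.argmax(st[1:,4])]
E
python3 meas.py
```

```text
top plate 5392 [552.1  98.7] [208.8 114. ] 80.2 z [0.115 0.118 0.12 ]
top handle 371 [552.5  97.2] [70.6 16.8] 79.9 z [0.142 0.153 0.155]
top tongs 459 [ 598.3 -178.3] [59.5 26.7] -63.0 z [0.12  0.145 0.149]
top pads 72 [ 586.7 -158.2] [24.2 11.6] 27.4 z [0.121 0.131 0.134]
top head 256 [ 598.  -178.6] [36.4 25.7] -63.6 z [0.145 0.147 0.15 ]
top stand 1100 [ 599.6 -178. ] [102.9 100.7] 26.8 z [0.006 0.008 0.011]
top socket 248 [ 598.1 -178.3] [71.3 38.4] -63.1 z [0.064 0.067 0.07 ]
top railtop 1653 [ 500.9 -334.4] [241.1  28.5] -73.1 z [0.067 0.07  0.072]
top railbase 3300 [ 500.3 -334.5] [260.9  92. ] -72.8 z [0.006 0.008 0.01 ]
top mat 6949 [456.9 385.4] [244.9 143.1] -78.4 z [-0.001  0.001  0.004]
scene plate 3235 [550.1  95.4] [209.  113.4] 80.6 z [0.114 0.118 0.121]
scene handle 260 [550.3  93.7] [72.3 20.5] 78.3 z [0.139 0.152 0.156]
scene tongs 363 [ 595.6 -180.4] [61.9 26.2] -63.2 z [0.12  0.145 0.15 ]
scene pads 42 [ 608.4 -202.7] [23.4  8.6] 28.0 z [0.129 0.132 0.135]
scene head 206 [ 596.4 -181.6] [38.4 26. ] -64.8 z [0.145 0.148 0.15 ]
scene stand 1094 [ 596.3 -180.6] [103.7 103.1] -61.1 z [0.006 0.008 0.011]
scene socket 225 [ 596.  -181.5] [71.7 38.4] -63.1 z [0.064 0.068 0.071]
scene railtop 1524 [ 497.9 -336.1] [241.4  30.6] -73.0 z [0.066 0.07  0.073]
scene railbase 2792 [ 498.5 -336.2] [261.8  95.2] -72.6 z [0.005 0.008 0.011]
scene mat 3048 [455.1 383.1] [249.1 141.4] -78.5 z [-0.001  0.002  0.006]
```

```bash
cat > plan.py <<'E'
# plan.py: print rounded drive_tool rows from a start pose through waypoints (mm, mm, mm, deg of tool y axis)
import sys, json, numpy as np
def go(cur, wps, step=36., rot=6.5):
    cur=np.array(cur,float)
    for w in wps:
        st=w[4] if len(w)>4 else step
        w=np.array(w[:4],float)
        dyaw=w[3]-cur[3]; d=w[:3]-cur[:3]
        n=max(1,int(np.ceil(np.linalg.norm(d)/st-.03)),int(np.ceil(abs(dyaw)/rot-.03)))
        tgt=[cur+(w-cur)*(i+1)/n for i in range(n)]
        print('->',w.tolist())
        for k in range(0,n,5):
            a=np.radians(cur[3]); Y=np.array([np.cos(a),np.sin(a),0]); Z=np.array([0,0,-1.]); X=np.cross(Y,Z); R=np.array([X,Y,Z])
            rows=[];rl=[]
            for t in tgt[k:k+5]:
                rows.append(np.round(R@(t[:3]-cur[:3])/10,1)); rl.append(round(-np.radians(t[3]-cur[3]),2))
            print('  ',json.dumps([x.tolist() for x in rows]),rl)
            cur[:3]+=R.T@(rows[-1]*10); cur[3]-=np.degrees(rl[-1])
    print('end',np.round(cur,2).tolist()); return cur
def pose():
    from plant import r
    s=r.observe(); w,x,y,z=s['orientation']
    yy=np.degrees(np.arctan2(1-2*(x*x+z*z),2*(x*y-w*z)))
    p=[*(np.array(s['ee_pos'])*1000),yy]; print('t',round(s['time'],2),'meas',np.round(p,1),'op',round(s['opening'],4),'ff',round(s['finger_force'],1),'F',np.round(s['force'],1),'q',np.round(s['joint_positions'],2)); return p
E
python3 - <<'E'
from h import *
import plan
W=np.load('top0.npy');W2=np.load('scene0.npy')
for W in(W,W2):
  im=0
  m=((W[...,2]>.1)&(W[...,2]<.4)&(W[...,0]>.3)).astype(np.uint8); n,l,st,_=cv2.connectedComponentsWithStats(m)
  for i in range(1,n):
    if st[i,4]>60: P=W[l==i]; print(np.round(np.r_[P.min(0),P.max(0)]*1000))
p=plan.pose()
plan.go([159,-604,223,104.7],[(159,-604,290,104.7),(551,97,260,170.2),(551,97,190,170.2)])
E
```

```text
[766. 343. 100. 913. 473. 167.]
[821. 358. 100. 867. 380. 105.]
[ 718. -298.  100.  799. -218.  178.]
[ 623. -432.  100.  702. -351.  178.]
[ 574. -210.  102.  622. -147.  152.]
[481. -12. 100. 623. 209. 158.]
[ 300.  805.  146.  466. 1025.  250.]
[569. 893. 100. 668. 970. 200.]
[671. 843. 100. 768. 922. 203.]
[756. 324. 100. 922. 468. 168.]
[480. -16. 100. 621. 204. 159.]
[ 573. -213.  105.  620. -151.  153.]
[ 717. -303.  100.  799. -221.  179.]
[ 621. -438.  100.  703. -355.  179.]
t 0.9 meas [ 158.8 -604.5  222.6  104.7] op 0.0868 ff 0.0 F [-0.2  0.7  0.1] q [-1.06  0.38  0.01 -0.   -1.19 -0.26]
-> [159.0, -604.0, 290.0, 104.7]
   [[0.0, 0.0, -3.4], [0.0, 0.0, -6.7]] [np.float64(-0.0), np.float64(-0.0)]
-> [551.0, 97.0, 260.0, 170.2]
   [[-2.4, 2.5, 0.1], [-4.8, 5.0, 0.3], [-7.3, 7.5, 0.4], [-9.7, 10.1, 0.5], [-12.1, 12.6, 0.7]] [np.float64(-0.05), np.float64(-0.1), np.float64(-0.15), np.float64(-0.2), np.float64(-0.25)]
   [[-3.0, 1.8, 0.1], [-5.9, 3.7, 0.2], [-8.9, 5.5, 0.3], [-11.9, 7.3, 0.5], [-14.8, 9.2, 0.6]] [np.float64(-0.05), np.float64(-0.1), np.float64(-0.15), np.float64(-0.2), np.float64(-0.25)]
   [[-3.4, 1.0, 0.1], [-6.7, 2.0, 0.3], [-10.0, 3.1, 0.4], [-13.4, 4.1, 0.5], [-16.7, 5.2, 0.7]] [np.float64(-0.05), np.float64(-0.1), np.float64(-0.15), np.float64(-0.2), np.float64(-0.25)]
   [[-3.5, 0.2, 0.1], [-7.0, 0.4, 0.2], [-10.5, 0.6, 0.3], [-13.9, 0.7, 0.5], [-17.4, 0.9, 0.6]] [np.float64(-0.05), np.float64(-0.09), np.float64(-0.14), np.float64(-0.19), np.float64(-0.24)]
   [[-3.5, -0.6, 0.1], [-6.9, -1.3, 0.3], [-10.3, -1.9, 0.4]] [np.float64(-0.05), np.float64(-0.1), np.float64(-0.15)]
-> [551.0, 97.0, 190.0, 170.2]
   [[-0.0, -0.0, 3.5], [-0.0, -0.0, 7.0]] [np.float64(-0.0), np.float64(-0.0)]
end [550.86, 96.7, 190.0, 170.02]
```

>>> {"method": "drive_tool", "body": {"delta_pos": [[0, 0, -3.4], [0, 0, -6.7]], "roll": [0, 0], "grip": 1, "force": 25}}

```text
time: 1.07
ee_pos: [0.1582, -0.6034, 0.2881]
orientation: [-0.001, -0.128, 0.992, 0.003]
force: [0.1, -0.1, 0.1]
opening: 0.0867
finger_force: 0.0
```

>>> {"method": "drive_tool", "body": {"delta_pos": [[-2.4, 2.5, 0.1], [-4.8, 5.0, 0.3], [-7.3, 7.5, 0.4], [-9.7, 10.1, 0.5], [-12.1, 12.6, 0.7]], "roll": [-0.05, -0.1, -0.15, -0.2, -0.25]}}

```text
time: 1.48
ee_pos: [0.2442, -0.4505, 0.2828]
orientation: [0.0, -0.252, 0.968, -0.0]
force: [0.8, 0.5, 0.0]
opening: 0.0872
finger_force: 0.0
```

>>> {"method": "drive_tool", "body": {"delta_pos": [[-3.0, 1.8, 0.1], [-5.9, 3.7, 0.2], [-8.9, 5.5, 0.3], [-11.9, 7.3, 0.5], [-14.8, 9.2, 0.6]], "roll": [-0.05, -0.1, -0.15, -0.2, -0.25]}}

```text
time: 1.9
ee_pos: [0.329, -0.2981, 0.2767]
orientation: [0.0, -0.371, 0.929, -0.0]
force: [1.2, -0.7, -0.5]
opening: 0.0871
finger_force: 0.0
```

>>> {"method": "drive_tool", "body": {"delta_pos": [[-3.4, 1.0, 0.1], [-6.7, 2.0, 0.3], [-10.0, 3.1, 0.4], [-13.4, 4.1, 0.5], [-16.7, 5.2, 0.7]], "roll": [-0.05, -0.1, -0.15, -0.2, -0.25]}}

```text
time: 2.32
ee_pos: [0.415, -0.1455, 0.2701]
orientation: [0.001, -0.484, 0.875, -0.0]
force: [-0.2, -0.6, -0.2]
opening: 0.0869
finger_force: 0.0
```

>>> {"method": "drive_tool", "body": {"delta_pos": [[-3.5, 0.2, 0.1], [-7.0, 0.4, 0.2], [-10.5, 0.6, 0.3], [-13.9, 0.7, 0.5], [-17.4, 0.9, 0.6]], "roll": [-0.05, -0.09, -0.14, -0.19, -0.24]}}

```text
time: 2.73
ee_pos: [0.5001, 0.0064, 0.2637]
orientation: [0.0, -0.585, 0.811, -0.0]
force: [1.1, -1.1, 0.1]
opening: 0.0868
finger_force: 0.0
```

>>> {"method": "drive_tool", "body": {"delta_pos": [[-3.5, -0.6, 0.1], [-6.9, -1.3, 0.3], [-10.3, -1.9, 0.4]], "roll": [-0.05, -0.1, -0.15]}}

```text
time: 2.98
ee_pos: [0.551, 0.098, 0.2595]
orientation: [0.0, -0.644, 0.765, -0.0]
force: [0.2, -1.4, 0.1]
opening: 0.0869
finger_force: 0.0
```

>>> {"method": "drive_tool", "body": {"delta_pos": [[0, 0, 3.5], [0, 0, 7.0], [0, 0, 7.0]], "roll": [0, 0, 0]}}

```text
time: 3.23
ee_pos: [0.5459, 0.0957, 0.1824]
orientation: [-0.007, -0.643, 0.766, 0.003]
force: [-0.9, -0.9, -2.0]
opening: 0.087
finger_force: 0.0
```

```bash
sed 's/0\.png/0.png/' meas.py >/dev/null
cat > look.py <<'E'
from h import *
import sys
# look.py: handle/plate now, both cams
def handle(box=(.3,.75,-.1,.55),z=(.03,.3),tag='n'):
    for c in('top','scene'):
        im,d=snap(c,f'{c}_{tag}.png'); W=cloud(c,d); M=masks(im)
        for n,zz,col in(('handle',z,M['blue']),):
            P=sel(W,im,box,zz,col)
            if len(P)>8: print(c,n,len(P),*rect(P),np.round(np.percentile(P[:,2],[10,50,90]),3))
E
python3 - <<'E'
from look import *
import plan
plan.pose()
im,d=snap('top','t1.png');W=cloud('top',d); P=sel(W,im,(.45,.65,-.1,.25),(.11,.124));print(rect(P))
p=plan.pose()
plan.go([551,96.7,190,170],[(551.2,97,150,170.2,20),(551.2,97,125,170.2,10)])
E
```

```text
t 3.23 meas [545.9  95.7 182.4 170. ] op 0.087 ff 0.0 F [-0.9 -0.9 -2. ] q [ 0.46  0.31 -0.22 -0.   -1.06 -0.64]
(array([543.2,  40.9]), array([111.6,  91.7]), -9.8)
t 3.28 meas [548.2  95.6 186.3 170. ] op 0.087 ff 0.0 F [ 1.2 -0.1 -0.3] q [ 0.46  0.3  -0.21 -0.   -1.07 -0.64]
-> [551.2, 97.0, 150.0, 170.2]
   [[-0.0, -0.0, 2.0], [-0.0, -0.0, 4.0]] [np.float64(-0.0), np.float64(-0.0)]
-> [551.2, 97.0, 125.0, 170.2]
   [[-0.0, -0.0, 0.8], [-0.0, -0.0, 1.7], [-0.0, -0.0, 2.5]] [np.float64(-0.0), np.float64(-0.0), np.float64(-0.0)]
end [551.0, 96.7, 125.0, 170.0]
```

>>> {"method": "drive_tool", "body": {"delta_pos": [[0, 0, 1.5], [0, 0, 3.0], [0, 0, 4.0], [0, 0, 4.5], [0, 0, 5.0]], "roll": [0, 0, 0, 0, 0]}}

```text
time: 3.7
ee_pos: [0.5513, 0.0963, 0.1407]
orientation: [0.001, -0.643, 0.766, -0.001]
force: [-1.0, 1.2, 0.2]
opening: 0.0873
finger_force: 0.0
```

>>> {"method": "drive_tool", "body": {"delta_pos": [[0, 0, 0.5], [0, 0, 1.0], [0, 0, 1.5], [0, 0, 1.5], [0, 0, 1.5]], "roll": [0, 0, 0, 0, 0]}}

```text
time: 4.12
ee_pos: [0.5504, 0.0962, 0.1244]
orientation: [-0.0, -0.643, 0.766, -0.0]
force: [0.3, -0.2, 0.2]
opening: 0.0871
finger_force: 0.0
```

>>> {"method": "drive_tool", "body": {"delta_pos": [[0, 0, 0], [0, 0, 0], [0, 0, 0], [0, 0, 0], [0, 0, 0]], "roll": [0, 0, 0, 0, 0], "grip": -1, "force": 30}}

```text
time: 4.53
ee_pos: [0.5505, 0.0963, 0.1247]
orientation: [0.0, -0.643, 0.766, -0.0]
force: [0.8, 0.2, 0.2]
opening: 0.0616
finger_force: 0.0
```

>>> {"method": "drive_tool", "body": {"delta_pos": [[0, 0, 0], [0, 0, 0], [0, 0, 0], [0, 0, 0], [0, 0, 0]], "roll": [0, 0, 0, 0, 0]}}

```text
time: 4.95
ee_pos: [0.5504, 0.0963, 0.1245]
orientation: [-0.0, -0.643, 0.766, 0.0]
force: [0.4, 0.6, -0.4]
opening: 0.0285
finger_force: 0.0
```

>>> {"method": "drive_tool", "body": {"delta_pos": [[0, 0, 0], [0, 0, 0], [0, 0, 0], [0, 0, 0]], "roll": [0, 0, 0, 0]}}

```text
time: 5.28
ee_pos: [0.5507, 0.0963, 0.1246]
orientation: [0.0, -0.643, 0.766, -0.0]
force: [0.2, -0.3, -0.2]
opening: 0.0163
finger_force: 30.0
```

Run:
```python
import plan
p=plan.pose()
plan.go([551,96.7,125,170],[(551,96.7,135,170,4),(551,96.7,190,170,18),(456,384,170,191.6,26),(456,384,40,191.6,20),(456,384,18,191.6,6)])
```

```text
t 5.28 meas [550.7  96.3 124.6 170. ] op 0.0163 ff 30.0 F [ 0.2 -0.3 -0.2] q [ 0.46  0.36 -0.29  0.   -0.91 -0.64]
-> [551.0, 96.7, 135.0, 170.0]
   [[0.0, 0.0, -0.3], [0.0, 0.0, -0.7], [0.0, 0.0, -1.0]] [np.float64(-0.0), np.float64(-0.0), np.float64(-0.0)]
-> [551.0, 96.7, 190.0, 170.0]
   [[0.0, 0.0, -1.4], [0.0, 0.0, -2.8], [0.0, 0.0, -4.1], [0.0, 0.0, -5.5]] [np.float64(-0.0), np.float64(-0.0), np.float64(-0.0), np.float64(-0.0)]
-> [456.0, 384.0, 170.0, 191.6]
   [[-2.2, 1.2, 0.2], [-4.4, 2.4, 0.3], [-6.7, 3.6, 0.5], [-8.9, 4.8, 0.7], [-11.1, 6.0, 0.8]] [np.float64(-0.03), np.float64(-0.06), np.float64(-0.09), np.float64(-0.13), np.float64(-0.16)]
   [[-2.4, 0.8, 0.2], [-4.8, 1.6, 0.4], [-7.1, 2.5, 0.5], [-9.5, 3.3, 0.7], [-11.9, 4.1, 0.9]] [np.float64(-0.03), np.float64(-0.06), np.float64(-0.09), np.float64(-0.12), np.float64(-0.15)]
   [[-2.5, 0.5, 0.1], [-5.0, 0.9, 0.3]] [np.float64(-0.04), np.float64(-0.07)]
-> [456.0, 384.0, 40.0, 191.6]
   [[0.0, 0.0, 1.9], [0.0, 0.0, 3.7], [0.0, 0.0, 5.6], [0.0, 0.0, 7.4], [0.0, 0.0, 9.3]] [np.float64(0.0), np.float64(0.0), np.float64(0.0), np.float64(0.0), np.float64(0.0)]
   [[0.0, 0.0, 1.8], [0.0, 0.0, 3.7]] [np.float64(0.0), np.float64(0.0)]
-> [456.0, 384.0, 18.0, 191.6]
   [[0.0, 0.0, 0.6], [0.0, 0.0, 1.1], [0.0, 0.0, 1.6], [0.0, 0.0, 2.2]] [np.float64(0.0), np.float64(0.0), np.float64(0.0), np.float64(0.0)]
end [456.25, 384.34, 18.0, 191.77]
```

>>> {"method": "drive_tool", "body": {"delta_pos": [[0, 0, -0.3], [0, 0, -0.7], [0, 0, -1.0]], "roll": [0, 0, 0]}}

```text
time: 5.53
ee_pos: [0.5499, 0.0962, 0.1344]
orientation: [-0.001, -0.643, 0.766, 0.0]
force: [-0.5, 0.3, -2.8]
opening: 0.0157
finger_force: 30.0
```

>>> {"method": "drive_tool", "body": {"delta_pos": [[0, 0, -1.4], [0, 0, -2.8], [0, 0, -4.1], [0, 0, -5.5]], "roll": [0, 0, 0, 0]}}

```text
time: 5.87
ee_pos: [0.5499, 0.0962, 0.1899]
orientation: [-0.001, -0.643, 0.766, 0.0]
force: [0.3, 0.4, -3.4]
opening: 0.0158
finger_force: 30.0
```

>>> {"method": "drive_tool", "body": {"delta_pos": [[-2.2, 1.2, 0.2], [-4.4, 2.4, 0.3], [-6.7, 3.6, 0.5], [-8.9, 4.8, 0.7], [-11.1, 6.0, 0.8]], "roll": [-0.03, -0.06, -0.09, -0.13, -0.16]}}

```text
time: 6.28
ee_pos: [0.5096, 0.2168, 0.1813]
orientation: [-0.0, -0.703, 0.712, 0.0]
force: [0.8, -0.1, -4.5]
opening: 0.0163
finger_force: 30.0
```

>>> {"method": "drive_tool", "body": {"delta_pos": [[-2.4, 0.8, 0.2], [-4.8, 1.6, 0.4], [-7.1, 2.5, 0.5], [-9.5, 3.3, 0.7], [-11.9, 4.1, 0.9]], "roll": [-0.03, -0.06, -0.09, -0.12, -0.15]}}

```text
time: 6.7
ee_pos: [0.4704, 0.3365, 0.1725]
orientation: [0.0, 0.754, -0.657, -0.0]
force: [-0.2, 0.2, -2.7]
opening: 0.0159
finger_force: 30.0
```

>>> {"method": "drive_tool", "body": {"delta_pos": [[-2.5, 0.5, 0.1], [-5.0, 0.9, 0.3], [-5.0, 0.9, 0.3]], "roll": [-0.04, -0.07, -0.07]}}

```text
time: 6.95
ee_pos: [0.4543, 0.3877, 0.1689]
orientation: [-0.001, 0.778, -0.629, -0.0]
force: [-0.1, -0.9, -2.9]
opening: 0.0159
finger_force: 30.0
```

>>> {"method": "drive_tool", "body": {"delta_pos": [[0, 0, 2.0], [0, 0, 4.5], [0, 0, 7.0], [0, 0, 9.5], [0, 0, 11.0]], "roll": [0, 0, 0, 0, 0]}}

```text
time: 7.37
ee_pos: [0.4543, 0.3822, 0.0567]
orientation: [0.002, 0.776, -0.631, -0.0]
force: [-0.9, -0.6, -3.2]
opening: 0.0159
finger_force: 30.0
```

>>> {"method": "drive_tool", "body": {"delta_pos": [[0, 0, 1.0], [0, 0, 2.0], [0, 0, 3.0], [0, 0, 3.5], [0, 0, 4.0]], "roll": [0, 0, 0, 0, 0]}}

```text
time: 7.78
ee_pos: [0.4558, 0.3842, 0.0195]
orientation: [-0.0, 0.776, -0.631, 0.0]
force: [0.8, 0.2, -3.6]
opening: 0.0158
finger_force: 30.0
```

>>> {"method": "drive_tool", "body": {"delta_pos": [[0, 0, 0.1], [0, 0, 0.1], [0, 0, 0.2], [0, 0, 0.2]], "roll": [0, 0, 0, 0]}}

```text
time: 8.12
ee_pos: [0.4558, 0.3843, 0.0181]
orientation: [-0.001, 0.776, -0.631, -0.0]
force: [-0.8, 1.1, -4.2]
opening: 0.0155
finger_force: 30.0
```

>>> {"method": "drive_tool", "body": {"delta_pos": [[0, 0, 0.1], [0, 0, 0.2], [0, 0, 0.2]], "roll": [0, 0, 0]}}

```text
time: 8.37
ee_pos: [0.4558, 0.3843, 0.0166]
orientation: [-0.001, 0.776, -0.631, 0.0]
force: [-1.2, -0.6, 2.4]
opening: 0.0159
finger_force: 30.0
```

>>> {"method": "drive_tool", "body": {"delta_pos": [[0, 0, 0], [0, 0, 0], [0, 0, 0], [0, 0, 0], [0, 0, 0]], "roll": [0, 0, 0, 0, 0], "grip": 1}}

```text
time: 8.78
ee_pos: [0.4557, 0.384, 0.0156]
orientation: [-0.0, 0.776, -0.631, 0.0]
force: [1.0, 0.0, -0.9]
opening: 0.0411
finger_force: 0.0
```

>>> {"method": "drive_tool", "body": {"delta_pos": [[0, 0, -1.0], [0, 0, -3.0], [0, 0, -6.0], [0, 0, -9.5], [0, 0, -13.0]], "roll": [0, 0, 0, 0, 0]}}

```text
time: 9.2
ee_pos: [0.4554, 0.3835, 0.1473]
orientation: [0.0, 0.776, -0.631, 0.0]
force: [0.3, 0.9, 0.5]
opening: 0.0744
finger_force: 0.0
```

Run:
```python
import plan
p=plan.pose()
plan.go([456.2,384.3,144,191.8],[(456.2,384.3,250,191.8),(597.3,-179.7,200,116.9)])
```

```text
t 9.2 meas [ 455.4  383.5  147.3 -168.2] op 0.0744 ff 0.0 F [0.3 0.9 0.5] q [ 0.97  0.4  -0.17  0.   -1.   -0.77]
-> [456.2, 384.3, 250.0, 191.8]
   [[0.0, 0.0, -3.5], [0.0, 0.0, -7.1], [0.0, 0.0, -10.6]] [np.float64(-0.0), np.float64(-0.0), np.float64(-0.0)]
-> [597.3, -179.7, 200.0, 116.9]
   [[3.4, -0.1, 0.3], [6.8, -0.3, 0.6], [10.3, -0.4, 0.9], [13.7, -0.5, 1.2], [17.1, -0.7, 1.5]] [np.float64(0.08), np.float64(0.15), np.float64(0.23), np.float64(0.31), np.float64(0.38)]
   [[3.1, -1.4, 0.3], [6.2, -2.8, 0.6], [9.4, -4.1, 0.9], [12.5, -5.5, 1.1], [15.6, -6.9, 1.4]] [np.float64(0.08), np.float64(0.16), np.float64(0.24), np.float64(0.31), np.float64(0.39)]
   [[2.4, -2.5, 0.3], [4.7, -5.0, 0.6], [7.1, -7.5, 0.9], [9.4, -9.9, 1.2], [11.8, -12.4, 1.5]] [np.float64(0.08), np.float64(0.15), np.float64(0.23), np.float64(0.31), np.float64(0.38)]
   [[1.3, -3.2, 0.3], [2.5, -6.4, 0.6]] [np.float64(0.08), np.float64(0.16)]
end [597.96, -179.76, 200.0, 116.74]
```

>>> {"method": "drive_tool", "body": {"delta_pos": [[0, 0, -3.5], [0, 0, -7.1], [0, 0, -10.6]], "roll": [0, 0, 0]}}

```text
time: 9.45
ee_pos: [0.4554, 0.3835, 0.2546]
orientation: [-0.001, 0.776, -0.631, 0.0]
force: [1.0, 1.7, -1.1]
opening: 0.0854
finger_force: 0.0
```

>>> {"method": "drive_tool", "body": {"delta_pos": [[3.4, -0.1, 0.3], [6.8, -0.3, 0.6], [10.3, -0.4, 0.9], [13.7, -0.5, 1.2], [17.1, -0.7, 1.5]], "roll": [0.08, 0.15, 0.23, 0.31, 0.38]}}

```text
time: 9.87
ee_pos: [0.4972, 0.2163, 0.2375]
orientation: [0.001, -0.642, 0.767, -0.0]
force: [1.4, 0.4, 0.2]
opening: 0.0871
finger_force: 0.0
```

>>> {"method": "drive_tool", "body": {"delta_pos": [[3.1, -1.4, 0.3], [6.2, -2.8, 0.6], [9.4, -4.1, 0.9], [12.5, -5.5, 1.1], [15.6, -6.9, 1.4]], "roll": [0.08, 0.16, 0.24, 0.31, 0.39]}}

```text
time: 10.28
ee_pos: [0.5384, 0.0506, 0.2236]
orientation: [0.001, -0.481, 0.877, -0.0]
force: [0.5, 0.4, 0.2]
opening: 0.087
finger_force: 0.0
```

>>> {"method": "drive_tool", "body": {"delta_pos": [[2.4, -2.5, 0.3], [4.7, -5.0, 0.6], [7.1, -7.5, 0.9], [9.4, -9.9, 1.2], [11.8, -12.4, 1.5]], "roll": [0.08, 0.15, 0.23, 0.31, 0.38]}}

```text
time: 10.7
ee_pos: [0.5801, -0.1153, 0.2084]
orientation: [0.0, -0.307, 0.952, -0.0]
force: [0.4, 0.7, 0.4]
opening: 0.0879
finger_force: 0.0
```

>>> {"method": "drive_tool", "body": {"delta_pos": [[1.3, -3.2, 0.3], [2.5, -6.4, 0.6], [2.5, -6.4, 0.6], [2.5, -6.4, 0.6]], "roll": [0.08, 0.16, 0.16, 0.16]}}

```text
time: 11.03
ee_pos: [0.597, -0.1818, 0.2013]
orientation: [-0.0, -0.23, 0.973, 0.0]
force: [-0.0, 0.5, 0.3]
opening: 0.0873
finger_force: 0.0
```

```bash
python3 - <<'E'
from h import *
import plan
plan.pose()
for c in('top','scene'):
    im,d=snap(c,c+'2.png');W=cloud(c,d);M=masks(im)
    P=sel(W,im,(.4,.7,-.1,.3),(.1,.125)); print(c,'block',*rect(P),np.round(np.median(P[:,2]),3))
    P=sel(W,im,(.3,.6,.2,.6),(.004,.06),None); print('cover',*rect(P))
    P=sel(W,im,(.3,.6,.2,.6),(.02,.09),M['blue']); print('handle',*rect(P))
    P=sel(W,im,(.5,.7,-.3,-.1),(.06,.075)); print('socket',*rect(P)) if len(P)>5 else 0
    # vial caps: blue inside block region
    m=(M['blue']&(W[...,0]>.45)&(W[...,0]<.65)&(W[...,1]>-.05)&(W[...,1]<.25)).astype(np.uint8)
    n,l,st,ce=cv2.connectedComponentsWithStats(m)
    for i in range(1,n):
        if st[i,4]>15: P=W[l==i]; print(' cap',st[i,4],np.round(ce[i]),np.round(np.nanmedian(P,0)*1000,1),np.round((np.nanmin(P,0)+np.nanmax(P,0))*500,1))
E
python3 -c "
import cv2,numpy as np;i=cv2.imread('pics/top2.png');j=cv2.imread('pics/scene2.png')
cv2.imwrite('pics/crop2.png',np.vstack([cv2.resize(i[155:255,205:435],(736,320)),cv2.resize(j[190:310,280:440],(400,280))if 0 else cv2.resize(j[190:300,300:553],(736,280))]))"
```

```text
t 11.03 meas [ 597.  -181.8  201.3  116.6] op 0.0873 ff 0.0 F [-0.   0.5  0.3] q [-0.04  0.4  -0.03 -0.   -1.15 -1.07]
top block [558.4 139.4] [126.1 111.4] 80.8 0.11
cover [458.3 386.5] [212.1 118.9] -78.9
handle [456.3 383.7] [68.5 15. ] -78.5
socket [ 589.3 -182.6] [72.  23.3] -67.9
 cap 78 [237. 203.] [562.3 166.   69.3] [562.9 169.1  49.3]
 cap 88 [258. 206.] [556.4 122.1  69.5] [556.6 123.   66.7]
 cap 23 [275. 210.] [546.   86.2  70.2] [546.2  86.3  71.7]
scene block [549.6  97.9] [210.  113.8] 80.5 0.11
cover [480.5 391.4] [223.7  70.6] -82.0
handle [0. 0.] [0. 0.] 0.0
socket [ 604.8 -198.8] [37.8 32.3] 26.8
 cap 20 [358. 244.] [547.1  83.7  70.3] [545.7  85.2  64.2]
```

View pics/crop2.png

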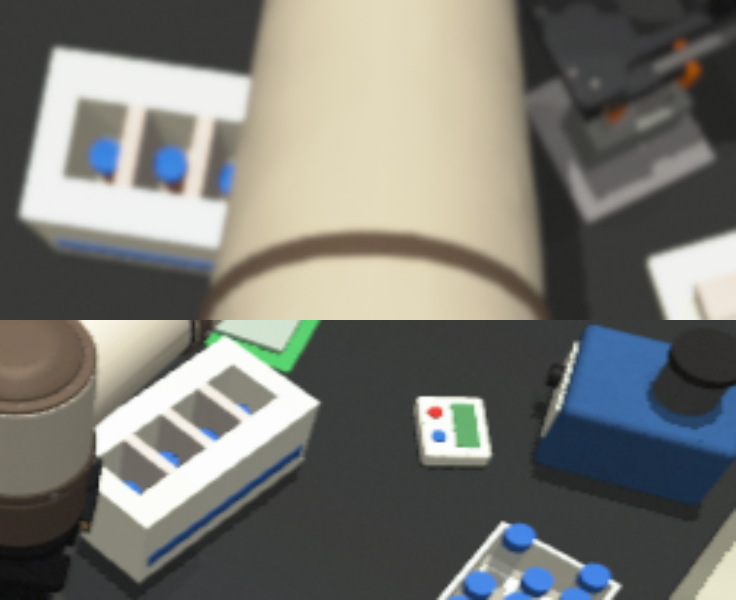

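>>> {"method": "drive_tool", "body": {"delta_pos": [[0, 0, 2], [0, 0, 4], [0, 0, 6], [0, 0, 7], [0, 0, 8]], "roll": [0, 0, 0, 0, 0]}}

```text
time: 11.55
ee_pos: [0.5972, -0.179, 0.1213]
orientation: [-0.0, -0.232, 0.973, -0.0]
force: [0.3, 0.4, -0.1]
opening: 0.087
finger_force: 0.0
```

>>> {"method": "drive_tool", "body": {"delta_pos": [[0, 0, 0.7], [0, 0, 1.4], [0, 0, 2.0], [0, 0, 2.0], [0, 0, 2.0]], "roll": [0, 0, 0, 0, 0]}}

```text
time: 11.97
ee_pos: [0.5975, -0.1802, 0.1017]
orientation: [0.0, -0.231, 0.973, -0.0]
force: [0.2, 0.1, -0.1]
opening: 0.0869
finger_force: 0.0
```

>>> {"method": "drive_tool", "body": {"delta_pos": [[0, 0, 0], [0, 0, 0], [0, 0, 0], [0, 0, 0], [0, 0, 0]], "roll": [0, 0, 0, 0, 0], "grip": 0.28, "force": 25}}

```text
time: 12.38
ee_pos: [0.5974, -0.1802, 0.1018]
orientation: [0.0, -0.231, 0.973, -0.0]
force: [0.1, 0.2, -0.6]
opening: 0.0617
finger_force: 0.0
```

>>> {"method": "drive_tool", "body": {"delta_pos": [[0, 0, 0], [0, 0, 0], [0, 0, 0], [0, 0, 0]], "roll": [0, 0, 0, 0]}}

```text
time: 12.72
ee_pos: [0.5975, -0.1803, 0.1017]
orientation: [0.0, -0.231, 0.973, -0.0]
force: [-0.2, -0.4, 0.8]
opening: 0.0559
finger_force: 6.0
```

Run:
```python
import plan
plan.go([598,-179.8,100,116.7],[(598,-179.8,120,116.7,5),(598,-179.8,240,116.7,25),(539.9,32,240,170.2,28)])
```

```text
-> [598.0, -179.8, 120.0, 116.7]
   [[0.0, 0.0, -0.5], [0.0, 0.0, -1.0], [0.0, 0.0, -1.5], [0.0, 0.0, -2.0]] [np.float64(-0.0), np.float64(-0.0), np.float64(-0.0), np.float64(-0.0)]
-> [598.0, -179.8, 240.0, 116.7]
   [[0.0, 0.0, -2.4], [0.0, 0.0, -4.8], [0.0, 0.0, -7.2], [0.0, 0.0, -9.6], [0.0, 0.0, -12.0]] [np.float64(-0.0), np.float64(-0.0), np.float64(-0.0), np.float64(-0.0), np.float64(-0.0)]
-> [539.9, 32.0, 240.0, 170.2]
   [[-0.5, 2.4, 0.0], [-1.0, 4.8, 0.0], [-1.4, 7.2, 0.0], [-1.9, 9.6, 0.0], [-2.4, 12.0, 0.0]] [np.float64(-0.1), np.float64(-0.21), np.float64(-0.31), np.float64(-0.42), np.float64(-0.52)]
   [[-1.6, 1.8, 0.0], [-3.2, 3.6, 0.0], [-4.8, 5.5, 0.0], [-6.4, 7.3, 0.0]] [np.float64(-0.1), np.float64(-0.21), np.float64(-0.31), np.float64(-0.41)]
end [539.98, 31.85, 240.0, 169.99]
```

>>> {"method": "drive_tool", "body": {"delta_pos": [[0, 0, -0.5], [0, 0, -1.0], [0, 0, -1.5], [0, 0, -2.0]], "roll": [0, 0, 0, 0]}}

```text
time: 13.05
ee_pos: [0.5974, -0.1801, 0.1222]
orientation: [0.0, -0.231, 0.973, 0.0]
force: [0.0, -0.8, -1.3]
opening: 0.0555
finger_force: 5.7
```

>>> {"method": "drive_tool", "body": {"delta_pos": [[0, 0, -2.4], [0, 0, -4.8], [0, 0, -7.2], [0, 0, -9.6], [0, 0, -12.0]], "roll": [0, 0, 0, 0, 0]}}

```text
time: 13.47
ee_pos: [0.5971, -0.1801, 0.2433]
orientation: [0.0, -0.231, 0.973, 0.0]
force: [-0.1, -0.1, -0.1]
opening: 0.0562
finger_force: 5.6
```

>>> {"method": "drive_tool", "body": {"delta_pos": [[-0.5, 2.4, 0], [-1.0, 4.8, 0], [-1.4, 7.2, 0], [-1.9, 9.6, 0], [-2.4, 12.0, 0]], "roll": [-0.1, -0.21, -0.31, -0.42, -0.52]}}

```text
time: 13.88
ee_pos: [0.5642, -0.0612, 0.2422]
orientation: [0.0, -0.476, 0.88, -0.0]
force: [-0.2, 0.3, -0.9]
opening: 0.0558
finger_force: 5.4
```

>>> {"method": "drive_tool", "body": {"delta_pos": [[-1.6, 1.8, 0], [-3.2, 3.6, 0], [-4.8, 5.5, 0], [-6.4, 7.3, 0], [-6.4, 7.3, 0]], "roll": [-0.1, -0.21, -0.31, -0.41, -0.41]}}

```text
time: 14.3
ee_pos: [0.5383, 0.0344, 0.2423]
orientation: [0.001, -0.645, 0.764, 0.0]
force: [-0.1, 0.0, -1.2]
opening: 0.0558
finger_force: 5.3
```

>>> {"method": "drive_tool", "body": {"delta_pos": [[0, 0, 0], [0, 0, 0], [0, 0, 0]], "roll": [0, 0, 0]}}

```text
time: 14.55
ee_pos: [0.5393, 0.0308, 0.2417]
orientation: [0.0, -0.642, 0.766, -0.0]
force: [0.4, -0.2, -1.5]
opening: 0.0559
finger_force: 5.4
```

Run:
```python
from h import *
import plan
plan.pose()
for c in('top','scene'):
    im,d=snap(c,c+'3.png');W=cloud(c,d);M=masks(im)
    P=sel(W,im,(.4,.7,-.1,.3),(.1,.118)); print(c,'block',*rect(P))
    P=sel(W,im,(.4,.7,-.1,.2),(.13,.28),M['orange']); print('pad',len(P),*rect(P),np.round(np.median(P,0)*1000))
i=cv2.imread('pics/top3.png');j=cv2.imread('pics/scene3.png')
cv2.imwrite('pics/crop3.png',np.hstack([cv2.resize(i[120:280,200:340],(400,457)),cv2.resize(j[150:310,270:410],(400,457))]))
```

```text
t 14.55 meas [539.3  30.8 241.7 169.9] op 0.0559 ff 5.4 F [ 0.4 -0.2 -1.5] q [ 0.36  0.23 -0.17  0.   -1.17 -0.53]
top block [557.6 134. ] [136.8 110.8] 80.9
pad 0 [0. 0.] [0. 0.] 0.0 [nan nan nan]
scene block [548.4  97.4] [210.4 114.2] 81.3
pad 5 [512.6  25.1] [6.3 2.2] -54.6 [512.  24. 272.]
  return _methods._mean(a, axis=axis, dtype=dtype,
  ret = um.true_divide(
```

View pics/crop3.png

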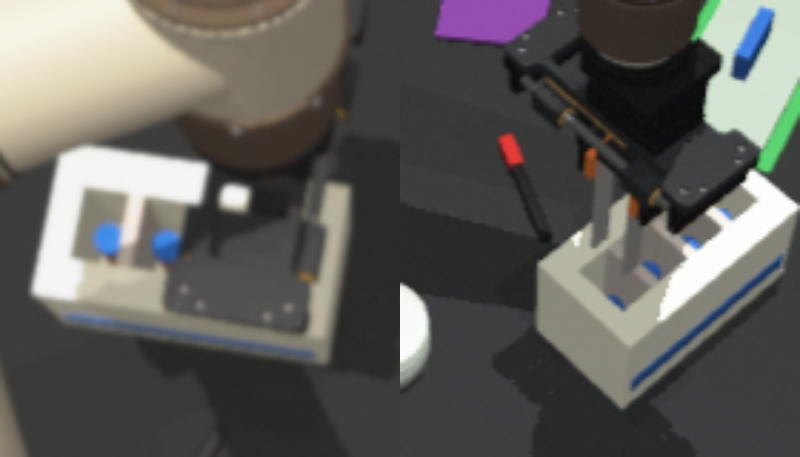

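The crop shows the tongs open over the block's near end. Leg tips are at scene crop (600,245) and (628,270), over pocket 1. I check that by projection.

```bash
cat >> h.py <<'E'
def proj(cam,p):
    c=imaging.get_calibration(cam); q=c['pose'][:3,:3].T@(np.array(p)/1000-c['pose'][:3,3])
    return np.round([c['cx']+c['fx']*q[0]/-q[2], c['cy']-c['fy']*q[1]/-q[2]],1)
E
python3 - <<'E'
from h import *
for t in(148,):
  a=np.radians(169.9);Y=18*np.array([np.cos(a),np.sin(a)])
  for s in(1,-1): print('tip',proj('scene',[539.3+s*Y[0],30.8+s*Y[1],t]))
a=np.radians(80.2)
im=cv2.imread('pics/scene3.png')
for k in(-66,-22,22,66):
    p=[551+k*np.cos(a),97+k*np.sin(a)]; print(np.round(p,1),'cap top',proj('scene',[*p,70]),proj('top',[*p,70]))
cv2.imwrite('pics/crop4.png',cv2.resize(im[200:272,320:416],(800,600),interpolation=cv2.INTER_CUBIC))
E
```

```text
tip [339.8 234.5]
tip [350.4 244.2]
[539.8  32. ] cap top [343.9 256.3] [301.  213.5]
[547.3  75.3] cap top [356.7 246.2] [280.2 210. ]
[554.7 118.7] cap top [369.3 236.3] [259.5 206.5]
[562.2 162. ] cap top [381.5 226.7] [238.9 203.1]
```

View pics/crop4.png

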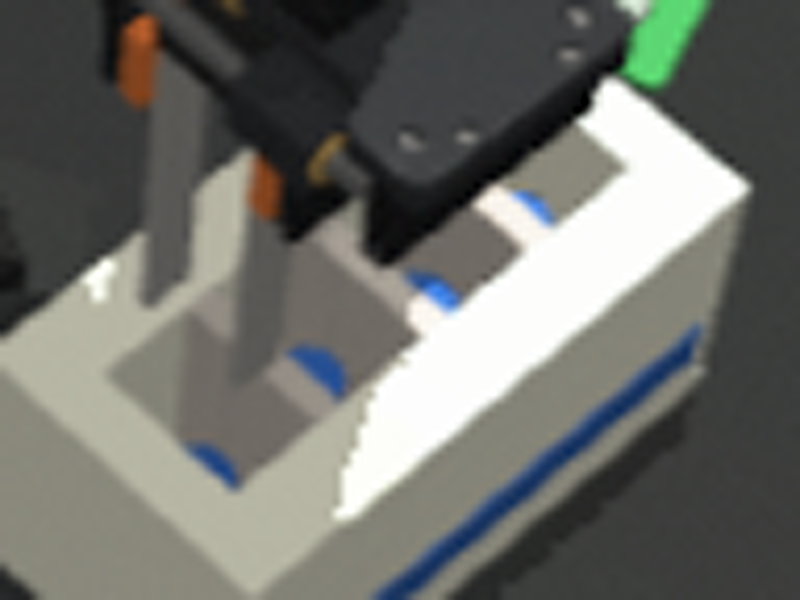

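>>> {"method": "drive_tool", "body": {"delta_pos": [[0, 0, 1.5], [0, 0, 3.0], [0, 0, 4.5], [0, 0, 5.5], [0, 0, 6.5]], "roll": [0, 0, 0, 0, 0]}}

```text
time: 15.07
ee_pos: [0.5392, 0.0309, 0.1757]
orientation: [-0.0, -0.643, 0.766, 0.0]
force: [0.4, -0.9, -0.5]
opening: 0.0557
finger_force: 5.4
```

>>> {"method": "drive_tool", "body": {"delta_pos": [[0, 0, 1.2], [0, 0, 2.4], [0, 0, 3.6], [0, 0, 4.4], [0, 0, 5.1]], "roll": [0, 0, 0, 0, 0]}}

```text
time: 15.48
ee_pos: [0.5393, 0.0312, 0.1249]
orientation: [-0.0, -0.643, 0.766, -0.0]
force: [0.2, 0.6, -1.2]
opening: 0.0557
finger_force: 5.4
```

>>> {"method": "drive_tool", "body": {"delta_pos": [[0, 0, 0], [0, 0, 0], [0, 0, 0], [0, 0, 0], [0, 0, 0]], "roll": [0, 0, 0, 0, 0], "grip": -0.2, "force": 25}}

```text
time: 15.9
ee_pos: [0.5395, 0.0316, 0.1261]
orientation: [0.001, -0.643, 0.766, -0.0]
force: [0.0, -0.2, -0.3]
opening: 0.0444
finger_force: 25.0
```

Run:
```python
import plan
plan.pose()
a=__import__('numpy')
# rail positions along (cos107,sin107)
for k in(82.5,27.5,-27.5,-82.5):
    t=a.radians(107);print(k,a.round([499.4+k*a.cos(t),-335.2+k*a.sin(t)],1))
plan.go([540,31.9,124,170],[(540,31.9,134,170,4),(540,31.9,250,170,24),(523.5,-414.1,250,197,30)])
```

```text
t 15.9 meas [539.5  31.6 126.1 170. ] op 0.0444 ff 25.0 F [ 0.  -0.2 -0.3] q [ 0.36  0.33 -0.34  0.   -0.9  -0.53]
82.5 [ 475.3 -256.3]
27.5 [ 491.4 -308.9]
-27.5 [ 507.4 -361.5]
-82.5 [ 523.5 -414.1]
-> [540.0, 31.9, 134.0, 170.0]
   [[0.0, 0.0, -0.3], [0.0, 0.0, -0.7], [0.0, 0.0, -1.0]] [np.float64(-0.0), np.float64(-0.0), np.float64(-0.0)]
-> [540.0, 31.9, 250.0, 170.0]
   [[0.0, 0.0, -2.3], [0.0, 0.0, -4.6], [0.0, 0.0, -7.0], [0.0, 0.0, -9.3], [0.0, 0.0, -11.6]] [np.float64(-0.0), np.float64(-0.0), np.float64(-0.0), np.float64(-0.0), np.float64(-0.0)]
-> [523.5, -414.1, 250.0, 197.0]
   [[2.9, -0.4, 0.0], [5.9, -0.8, 0.0], [8.8, -1.2, 0.0], [11.8, -1.6, 0.0], [14.7, -2.0, 0.0]] [np.float64(-0.03), np.float64(-0.06), np.float64(-0.09), np.float64(-0.13), np.float64(-0.16)]
   [[3.0, 0.0, 0.0], [6.0, 0.1, 0.0], [9.0, 0.2, 0.0], [11.9, 0.2, 0.0], [14.9, 0.3, 0.0]] [np.float64(-0.03), np.float64(-0.06), np.float64(-0.09), np.float64(-0.12), np.float64(-0.15)]
   [[2.9, 0.5, 0.0], [5.9, 1.0, 0.0], [8.8, 1.5, 0.0], [11.7, 2.0, 0.0], [14.7, 2.6, 0.0]] [np.float64(-0.04), np.float64(-0.07), np.float64(-0.1), np.float64(-0.13), np.float64(-0.16)]
end [523.1, -414.44, 250.0, 196.93]
```

>>> {"method": "drive_tool", "body": {"delta_pos": [[0, 0, -0.3], [0, 0, -0.7], [0, 0, -1.0]], "roll": [0, 0, 0]}}

```text
time: 16.15
ee_pos: [0.5394, 0.0315, 0.1363]
orientation: [0.0, -0.643, 0.766, -0.0]
force: [0.3, 0.1, -1.3]
opening: 0.0443
finger_force: 25.0
```

>>> {"method": "drive_tool", "body": {"delta_pos": [[0, 0, -2.3], [0, 0, -4.6], [0, 0, -7.0], [0, 0, -9.5], [0, 0, -11.6]], "roll": [0, 0, 0, 0, 0]}}

```text
time: 16.57
ee_pos: [0.5394, 0.0315, 0.254]
orientation: [0.001, -0.643, 0.766, -0.001]
force: [0.6, 0.2, -1.8]
opening: 0.0447
finger_force: 25.0
```

>>> {"method": "drive_tool", "body": {"delta_pos": [[2.9, -0.4, 0], [5.9, -0.8, 0], [8.8, -1.2, 0], [11.8, -1.6, 0], [14.7, -2.0, 0]], "roll": [-0.03, -0.06, -0.09, -0.13, -0.16]}}

```text
time: 16.98
ee_pos: [0.5331, -0.118, 0.2522]
orientation: [0.0, -0.703, 0.711, -0.0]
force: [0.6, 0.2, -2.3]
opening: 0.0447
finger_force: 25.0
```

>>> {"method": "drive_tool", "body": {"delta_pos": [[3.0, 0.0, 0], [6.0, 0.1, 0], [9.0, 0.2, 0], [11.9, 0.2, 0], [14.9, 0.3, 0]], "roll": [-0.03, -0.06, -0.09, -0.12, -0.15]}}

```text
time: 17.4
ee_pos: [0.5281, -0.2671, 0.252]
orientation: [-0.0, 0.754, -0.657, 0.0]
force: [0.2, -0.8, -2.4]
opening: 0.0446
finger_force: 25.0
```

>>> {"method": "drive_tool", "body": {"delta_pos": [[2.9, 0.5, 0], [5.9, 1.0, 0], [8.8, 1.5, 0], [11.7, 2.0, 0], [14.7, 2.6, 0]], "roll": [-0.04, -0.07, -0.1, -0.13, -0.16]}}

```text
time: 17.82
ee_pos: [0.5223, -0.4162, 0.2518]
orientation: [-0.0, 0.804, -0.594, 0.0]
force: [1.7, 0.3, -1.6]
opening: 0.0446
finger_force: 25.0
```

>>> {"method": "drive_tool", "body": {"delta_pos": [[0, 0, 1.0], [0, 0, 2.0], [0, 0, 3.0], [0, 0, 3.0], [0, 0, 3.0]], "roll": [0, 0, 0, 0, 0]}}

```text
time: 18.23
ee_pos: [0.5223, -0.4136, 0.2207]
orientation: [0.0, 0.804, -0.595, -0.001]
force: [-0.3, 0.3, -0.8]
opening: 0.045
finger_force: 25.0
```

Run:
```python
from h import *
import plan
p=plan.pose()
for c in('top','scene'):
    im,d=snap(c,c+'5.png');W=cloud(c,d);M=masks(im)
    P=sel(W,im,(.4,.65,-.5,-.18),(.06,.078)); print(c,'rail',*rect(P))
    P=sel(W,im,(.4,.65,-.5,-.3),(.1,.25),M['blue']); print('cap',len(P),np.round(np.median(P,0)*1000,1) if len(P) else '')
    print('tcp tips',proj(c,[p[0],p[1],p[2]-93.7]))
i=cv2.imread('pics/top5.png');j=cv2.imread('pics/scene5.png')
cv2.imwrite('pics/crop5.png',np.hstack([cv2.resize(i[180:300,420:570],(400,320)),cv2.resize(j[330:450,140:290],(400,320))]))
```

```text
t 18.23 meas [ 522.3 -413.6  220.7 -163. ] op 0.045 ff 25.0 F [-0.3  0.3 -0.8] q [-0.43  0.46  0.12 -0.   -1.23  0.73]
top rail [ 473.9 -246.2] [57. 28.] -73.0
cap 0 
tcp tips [529.7 215.5]
scene rail [ 474.8 -262.1] [84.1 30.7] -73.0
cap 8 [ 526.2 -423.4  165.8]
tcp tips [207. 385.]
```

View pics/crop5.png

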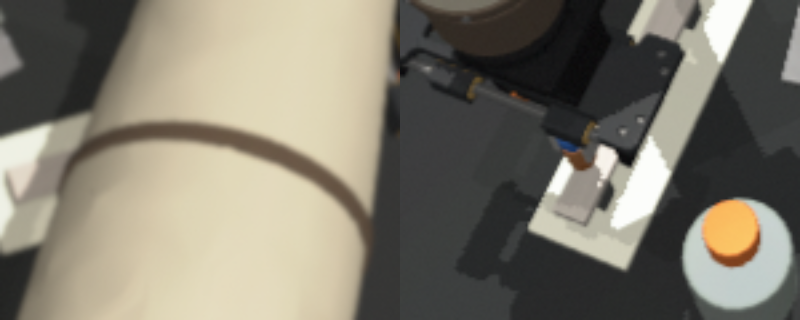

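>>> {"method": "drive_tool", "body": {"delta_pos": [[0, 0, 0.8], [0, 0, 1.6], [0, 0, 2.4], [0, 0, 3.0], [0, 0, 3.3]], "roll": [0, 0, 0, 0, 0]}}

```text
time: 18.75
ee_pos: [0.5218, -0.4144, 0.1866]
orientation: [0.0, 0.804, -0.595, -0.001]
force: [0.0, -0.4, -2.0]
opening: 0.0446
finger_force: 25.0
```

Run:
```python
from h import *
import plan
p=plan.pose()
im,d=snap('scene','scene6.png')
# where the rail's edges & a centred vial would be
t=np.radians(107);L=np.array([np.cos(t),np.sin(t)]);X=np.array([L[1],-L[0]])
S=8;x0,y0=160,350
c=cv2.resize(im[y0:y0+75,x0:x0+100],None,fx=S,fy=S,interpolation=cv2.INTER_CUBIC)
pt=lambda q:tuple(int(v) for v in ((proj('scene',q)-[x0,y0]+.5)*S))
C=np.array(p[:2])
for z,col in((p[2]-93.7-22,(0,255,0)),(p[2]-93.7+38,(255,255,0))):
    ang=np.linspace(0,2*np.pi,40)
    cv2.polylines(c,[np.array([pt([*(C+11*np.array([np.cos(a),np.sin(a)])),z]) for a in ang])],True,col,1)
B=np.array([498.0,-336.1])
for sx in(14,-14): cv2.line(c,pt([*(B+sx*X-120*L),70]),pt([*(B+sx*X),70]),(0,0,255),1)
cv2.imwrite('pics/crop6.png',c)
```

```text
t 18.75 meas [ 521.8 -414.4  186.6 -163. ] op 0.0446 ff 25.0 F [ 0.  -0.4 -2. ] q [-0.43  0.48  0.07 -0.   -1.16  0.73]
```

View pics/crop6.png

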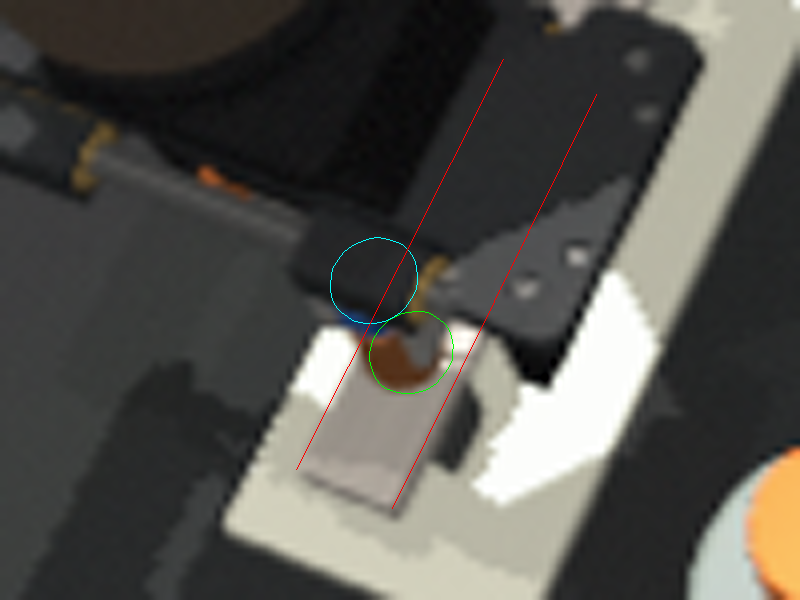

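>>> {"method": "drive_tool", "body": {"delta_pos": [[0, -0.15, 0.1], [0, -0.15, 0.15], [0, -0.15, 0.2], [0, -0.15, 0.2]], "roll": [0, 0, 0, 0]}}

```text
time: 19.13
ee_pos: [0.5241, -0.4146, 0.1868]
orientation: [-0.0, 0.804, -0.595, 0.0]
force: [0.0, 0.3, -0.9]
opening: 0.0446
finger_force: 25.0
```

>>> {"method": "drive_tool", "body": {"delta_pos": [[0, 0, 0.05], [0, 0, 0.1], [0, 0, 0.1]], "roll": [0, 0, 0]}}

```text
time: 19.38
ee_pos: [0.5241, -0.4147, 0.1862]
orientation: [0.0, 0.804, -0.595, 0.001]
force: [-0.7, 0.1, 0.2]
opening: 0.0446
finger_force: 25.0
```

>>> {"method": "drive_tool", "body": {"delta_pos": [[0, 0, 0], [0, 0, 0], [0, 0, 0], [0, 0, 0], [0, 0, 0]], "roll": [0, 0, 0, 0, 0], "grip": 0.28}}

```text
time: 19.8
ee_pos: [0.5239, -0.4144, 0.1854]
orientation: [0.0, 0.804, -0.595, -0.0]
force: [0.6, 0.1, -1.2]
opening: 0.0551
finger_force: 5.2
```

>>> {"method": "drive_tool", "body": {"delta_pos": [[0, 0, -0.5], [0, 0, -1.5], [0, 0, -3.0], [0, 0, -4.8], [0, 0, -6.6]], "roll": [0, 0, 0, 0, 0]}}

```text
time: 20.22
ee_pos: [0.524, -0.4146, 0.2532]
orientation: [0.0, 0.804, -0.595, 0.0]
force: [0.4, -0.6, -0.2]
opening: 0.0557
finger_force: 5.1
```

Run:
```python
from h import *
import plan
p=plan.pose()
plan.go([524.1,-414.7,250,197],[(548.2,75.1,240,170.2,34),(548.2,75.1,175,170.2,14)])
```

```text
t 20.22 meas [ 524.  -414.6  253.2 -163. ] op 0.0557 ff 5.1 F [ 0.4 -0.6 -0.2] q [-0.43  0.44  0.17  0.   -1.3   0.72]
-> [548.2, 75.1, 240.0, 170.2]
   [[-3.1, -1.1, 0.1], [-6.2, -2.2, 0.1], [-9.2, -3.3, 0.2], [-12.3, -4.4, 0.3], [-15.4, -5.5, 0.3]] [np.float64(0.03), np.float64(0.06), np.float64(0.09), np.float64(0.12), np.float64(0.16)]
   [[-3.2, -0.6, 0.1], [-6.4, -1.3, 0.2], [-9.6, -1.9, 0.2], [-12.8, -2.5, 0.3], [-16.1, -3.1, 0.4]] [np.float64(0.03), np.float64(0.06), np.float64(0.09), np.float64(0.12), np.float64(0.15)]
   [[-3.2, -0.1, 0.0], [-6.5, -0.2, 0.1], [-9.7, -0.3, 0.2], [-13.0, -0.4, 0.2], [-16.3, -0.6, 0.3]] [np.float64(0.03), np.float64(0.06), np.float64(0.1), np.float64(0.13), np.float64(0.16)]
-> [548.2, 75.1, 175.0, 170.2]
   [[0.0, 0.0, 1.3], [0.0, 0.0, 2.6], [0.0, 0.0, 3.9], [0.0, 0.0, 5.2], [0.0, 0.0, 6.5]] [np.float64(-0.0), np.float64(-0.0), np.float64(-0.0), np.float64(-0.0), np.float64(-0.0)]
end [548.61, 75.28, 175.0, 170.07]
```

>>> {"method": "drive_tool", "body": {"delta_pos": [[-3.1, -1.1, 0.1], [-6.2, -2.2, 0.1], [-9.2, -3.3, 0.2], [-12.3, -4.4, 0.3], [-15.4, -5.5, 0.3]], "roll": [0.03, 0.06, 0.09, 0.12, 0.16]}}

```text
time: 20.63
ee_pos: [0.5316, -0.2499, 0.2497]
orientation: [-0.0, 0.753, -0.658, 0.001]
force: [0.8, 0.6, -1.2]
opening: 0.0556
finger_force: 5.1
```

>>> {"method": "drive_tool", "body": {"delta_pos": [[-3.2, -0.6, 0.1], [-6.4, -1.3, 0.2], [-9.6, -1.9, 0.2], [-12.8, -2.5, 0.3], [-16.1, -3.1, 0.4]], "roll": [0.03, 0.06, 0.09, 0.12, 0.15]}}

```text
time: 21.05
ee_pos: [0.5408, -0.0859, 0.2461]
orientation: [0.001, -0.702, 0.713, -0.001]
force: [1.8, -0.2, -0.8]
opening: 0.0558
finger_force: 5.1
```

>>> {"method": "drive_tool", "body": {"delta_pos": [[-3.2, -0.1, 0.0], [-6.5, -0.2, 0.1], [-9.7, -0.3, 0.2], [-13.0, -0.4, 0.2], [-16.3, -0.6, 0.3]], "roll": [0.03, 0.06, 0.1, 0.13, 0.16]}}

```text
time: 21.47
ee_pos: [0.5489, 0.0772, 0.2433]
orientation: [0.001, -0.643, 0.766, -0.001]
force: [0.4, -0.9, -2.0]
opening: 0.0558
finger_force: 5.1
```

>>> {"method": "drive_tool", "body": {"delta_pos": [[0, 0, 0], [0, 0, 0], [0, 0, 0], [0, 0, 0]], "roll": [0, 0, 0, 0]}}

```text
time: 21.8
ee_pos: [0.5488, 0.0748, 0.2421]
orientation: [0.0, -0.643, 0.766, -0.0]
force: [-0.5, 0.4, -1.9]
opening: 0.0559
finger_force: 5.1
```

```bash
cat > rail.py <<'E'
from h import *
import plan
def check(tag):
    p=plan.pose()
    for c in('top','scene'):
        im,d=snap(c,c+tag+'.png');W=cloud(c,d);M=masks(im)
        P=sel(W,im,(.4,.65,-.5,-.18),(.062,.076)); rc=rect(P); print(c,'rail',*rc)
        t=np.radians(107);L=np.array([np.cos(t),np.sin(t)]);X=np.array([L[1],-L[0]])
        ctr={'top':np.array([500.6,-334.4]),'scene':np.array([498.2,-336.1])}[c]
        m=(M['blue']&(W[...,0]>.42)&(W[...,0]<.6)&(W[...,1]>-.5)&(W[...,1]<-.2)&(W[...,2]>.12)&(W[...,2]<.14)).astype(np.uint8)
        n,l,st,ce=cv2.connectedComponentsWithStats(m)
        for i in range(1,n):
            if st[i,4]>20:
                P=W[l==i]*1000; P=P[P[:,2]>126]; q=(P[:,:2].min(0)+P[:,:2].max(0))/2; m2=P.mean(0)
                print('  cap',st[i,4],np.round(q,1),np.round(m2,1),'across',round((m2[:2]-ctr)@X,1),round((q-ctr)@X,1),'along',round((q-ctr)@L,1))
        m=(M['blue']&(W[...,0]>.45)&(W[...,0]<.65)&(W[...,1]>-.05)&(W[...,1]<.25)&(W[...,2]>.06)&(W[...,2]<.08)).astype(np.uint8)
        n,l,st,ce=cv2.connectedComponentsWithStats(m)
        for i in range(1,n):
            if st[i,4]>15: print('  pocket cap',np.round(np.median(W[l==i],0)*1000,1))
E
python3 - <<'E'
import rail; rail.check('7')
E
```

```text
t 21.8 meas [548.8  74.8 242.1 170. ] op 0.0559 ff 5.1 F [-0.5  0.4 -1.9] q [ 0.43  0.25 -0.14  0.   -1.18 -0.6 ]
top rail [ 500.5 -333.8] [239.8  28.3] -73.1
  cap 112 [ 524.6 -413.6] [ 524.4 -412.8  129.8] across -0.2 -0.2 along -82.8
scene rail [ 498.1 -336.5] [241.   30.3] -73.0
  cap 102 [ 523.1 -415.9] [ 523.5 -415.9  130.4] across 0.8 0.5 along -83.6
  pocket cap [544.9  83.1  70.4]
```

>>> {"method": "drive_tool", "body": {"delta_pos": [[0, 0.1, 1.5], [0, 0.1, 3.0], [0, 0.1, 4.5], [0, 0.1, 5.5], [0, 0.1, 6.5]], "roll": [0, 0, 0, 0, 0]}}

```text
time: 22.32
ee_pos: [0.5478, 0.0749, 0.176]
orientation: [-0.0, -0.643, 0.766, -0.0]
force: [-0.3, 0.5, -0.2]
opening: 0.0559
finger_force: 5.2
```

>>> {"method": "drive_tool", "body": {"delta_pos": [[0, 0, 1.2], [0, 0, 2.4], [0, 0, 3.6], [0, 0, 4.4], [0, 0, 5.1]], "roll": [0, 0, 0, 0, 0]}}

```text
time: 22.73
ee_pos: [0.5479, 0.0754, 0.125]
orientation: [-0.0, -0.643, 0.766, -0.0]
force: [-0.6, 0.8, -1.8]
opening: 0.056
finger_force: 5.2
```

>>> {"method": "drive_tool", "body": {"delta_pos": [[0, 0, 0], [0, 0, 0], [0, 0, 0], [0, 0, 0], [0, 0, 0]], "roll": [0, 0, 0, 0, 0], "grip": -0.2, "force": 25}}

```text
time: 23.15
ee_pos: [0.5481, 0.0758, 0.1262]
orientation: [0.001, -0.643, 0.766, -0.0]
force: [0.1, 0.7, -1.0]
opening: 0.0448
finger_force: 25.0
```

Run:
```python
import plan
p=plan.pose()
plan.go([p[0],p[1],124,p[3]],[(p[0],p[1],134,p[3],4),(p[0],p[1],250,p[3],24),(507.6,-361.5,250,197,30),(507.6,-361.5,190,197,12)])
```

```text
t 23.15 meas [548.1  75.8 126.2 170. ] op 0.0448 ff 25.0 F [ 0.1  0.7 -1. ] q [ 0.43  0.35 -0.3   0.   -0.91 -0.6 ]
-> [548.1371341384336, 75.8217086975873, 134.0, 170.03624306275356]
   [[0.0, 0.0, -0.3], [0.0, 0.0, -0.7], [0.0, 0.0, -1.0]] [np.float64(-0.0), np.float64(-0.0), np.float64(-0.0)]
-> [548.1371341384336, 75.8217086975873, 250.0, 170.03624306275356]
   [[0.0, 0.0, -2.3], [0.0, 0.0, -4.6], [0.0, 0.0, -7.0], [0.0, 0.0, -9.3], [0.0, 0.0, -11.6]] [np.float64(-0.0), np.float64(-0.0), np.float64(-0.0), np.float64(-0.0), np.float64(-0.0)]
-> [507.6, -361.5, 250.0, 197.0]
   [[2.9, -0.2, 0.0], [5.8, -0.5, 0.0], [8.8, -0.7, 0.0], [11.7, -1.0, 0.0], [14.6, -1.2, 0.0]] [np.float64(-0.03), np.float64(-0.06), np.float64(-0.09), np.float64(-0.13), np.float64(-0.16)]
   [[2.9, 0.2, 0.0], [5.8, 0.5, 0.0], [8.7, 0.7, 0.0], [11.7, 0.9, 0.0], [14.6, 1.2, 0.0]] [np.float64(-0.03), np.float64(-0.06), np.float64(-0.09), np.float64(-0.12), np.float64(-0.15)]
   [[2.8, 0.6, 0.0], [5.7, 1.3, 0.0], [8.5, 1.9, 0.0], [11.4, 2.6, 0.0], [14.3, 3.3, 0.0]] [np.float64(-0.04), np.float64(-0.07), np.float64(-0.1), np.float64(-0.13), np.float64(-0.16)]
-> [507.6, -361.5, 190.0, 197.0]
   [[-0.0, -0.0, 1.2], [-0.0, -0.0, 2.4], [-0.0, -0.0, 3.6], [-0.0, -0.0, 4.8], [-0.0, -0.0, 6.0]] [np.float64(-0.0), np.float64(-0.0), np.float64(-0.0), np.float64(-0.0), np.float64(-0.0)]
end [507.37, -362.03, 190.0, 196.97]
```

>>> {"method": "drive_tool", "body": {"delta_pos": [[0, 0, -0.3], [0, 0, -0.7], [0, 0, -1.5], [0, 0, -3.0], [0, 0, -5.0]], "roll": [0, 0, 0, 0, 0]}}

```text
time: 23.57
ee_pos: [0.547, 0.0754, 0.1756]
orientation: [-0.001, -0.643, 0.766, 0.0]
force: [0.6, 0.4, -1.6]
opening: 0.0447
finger_force: 25.0
```

>>> {"method": "drive_tool", "body": {"delta_pos": [[0, 0, -2.0], [0, 0, -4.0], [0, 0, -6.0], [0, 0, -7.6]], "roll": [0, 0, 0, 0]}}

```text
time: 23.9
ee_pos: [0.5482, 0.0757, 0.2544]
orientation: [0.001, -0.643, 0.766, -0.001]
force: [0.2, -0.8, -1.8]
opening: 0.0451
finger_force: 25.0
```

>>> {"method": "drive_tool", "body": {"delta_pos": [[2.9, -0.2, 0], [5.8, -0.5, 0], [8.8, -0.7, 0], [11.7, -1.0, 0], [14.6, -1.2, 0]], "roll": [-0.03, -0.06, -0.09, -0.13, -0.16]}}

```text
time: 24.32
ee_pos: [0.5342, -0.0714, 0.2527]
orientation: [0.001, -0.703, 0.711, -0.001]
force: [-0.6, -0.0, -0.6]
opening: 0.0448
finger_force: 25.0
```

>>> {"method": "drive_tool", "body": {"delta_pos": [[2.9, 0.2, 0], [5.8, 0.5, 0], [8.7, 0.7, 0], [11.7, 0.9, 0], [14.6, 1.2, 0]], "roll": [-0.03, -0.06, -0.09, -0.12, -0.15]}}

```text
time: 24.73
ee_pos: [0.5201, -0.2175, 0.2526]
orientation: [-0.0, 0.754, -0.657, 0.001]
force: [0.8, 0.2, -1.3]
opening: 0.0447
finger_force: 25.0
```

>>> {"method": "drive_tool", "body": {"delta_pos": [[2.8, 0.6, 0], [5.7, 1.3, 0], [8.5, 1.9, 0], [11.4, 2.6, 0], [14.3, 3.3, 0]], "roll": [-0.04, -0.07, -0.1, -0.13, -0.16]}}

```text
time: 25.15
ee_pos: [0.5067, -0.3636, 0.2525]
orientation: [-0.0, 0.804, -0.594, 0.0]
force: [1.0, 0.1, -0.3]
opening: 0.0447
finger_force: 25.0
```

>>> {"method": "drive_tool", "body": {"delta_pos": [[0, 0, 1.2], [0, 0, 2.4], [0, 0, 3.6], [0, 0, 4.8], [0, 0, 5.8]], "roll": [0, 0, 0, 0, 0]}}

```text
time: 25.57
ee_pos: [0.5068, -0.3623, 0.1934]
orientation: [-0.0, 0.804, -0.595, 0.0]
force: [1.0, -1.1, -0.5]
opening: 0.0448
finger_force: 25.0
```

>>> {"method": "drive_tool", "body": {"delta_pos": [[0, 0, 0], [0, 0, 0], [0, 0, 0]], "roll": [0, 0, 0]}}

```text
time: 25.82
ee_pos: [0.5075, -0.3624, 0.1947]
orientation: [0.0, 0.804, -0.595, 0.001]
force: [-0.2, -0.0, -1.7]
opening: 0.0445
finger_force: 25.0
```

```bash
cat >> rail.py <<'E'
def across():
    p=plan.pose(); t=np.radians(107);L=np.array([np.cos(t),np.sin(t)]);X=np.array([L[1],-L[0]])
    print('across',round((np.array(p[:2])-[499.4,-335.2])@X,1),'along',round((np.array(p[:2])-[499.4,-335.2])@L,1))
E
python3 -c "
import rail; rail.across()"
```

```text
t 25.82 meas [ 507.5 -362.4  194.7 -163. ] op 0.0445 ff 25.0 F [-0.2 -0.  -1.7] q [-0.36  0.4  -0.04  0.   -1.13  0.66]
across -0.2 along -28.4
```

>>> {"method": "drive_tool", "body": {"delta_pos": [[0, 0, 0.3], [0, 0, 0.5], [0, 0, 0.7], [0, 0, 0.8], [0, 0, 0.8]], "roll": [0, 0, 0, 0, 0]}}

```text
time: 26.23
ee_pos: [0.5071, -0.3623, 0.1861]
orientation: [0.0, 0.804, -0.595, 0.0]
force: [-0.9, 0.0, 0.6]
opening: 0.0447
finger_force: 25.0
```

>>> {"method": "drive_tool", "body": {"delta_pos": [[0, 0, 0.05], [0, 0, 0.1], [0, 0, 0.1], [0, 0, 0.1]], "roll": [0, 0, 0, 0]}}

```text
time: 26.57
ee_pos: [0.5072, -0.3625, 0.186]
orientation: [0.0, 0.804, -0.595, 0.001]
force: [-1.5, 1.6, 5.5]
opening: 0.0449
finger_force: 25.0
```

>>> {"method": "drive_tool", "body": {"delta_pos": [[0, 0, 0], [0, 0, 0], [0, 0, 0], [0, 0, 0], [0, 0, 0]], "roll": [0, 0, 0, 0, 0], "grip": 0.28}}

```text
time: 26.98
ee_pos: [0.5068, -0.3621, 0.184]
orientation: [0.0, 0.804, -0.595, -0.0]
force: [0.1, -0.3, -1.1]
opening: 0.0553
finger_force: 5.2
```

>>> {"method": "drive_tool", "body": {"delta_pos": [[0, 0, -0.5], [0, 0, -1.5], [0, 0, -3.0], [0, 0, -4.8], [0, 0, -6.6]], "roll": [0, 0, 0, 0, 0]}}

```text
time: 27.4
ee_pos: [0.507, -0.3623, 0.2521]
orientation: [0.0, 0.804, -0.595, 0.0]
force: [0.8, 0.3, -1.3]
opening: 0.0558
finger_force: 5.1
```

Run:
```python
import plan
p=plan.pose()
plan.go([507.3,-362.4,249,197],[(555.2,119,240,170.2,34.5)])
```

```text
t 27.4 meas [ 507.  -362.3  252.1 -163. ] op 0.0558 ff 5.1 F [ 0.8  0.3 -1.3] q [-0.36  0.36  0.05  0.   -1.26  0.66]
-> [555.2, 119.0, 240.0, 170.2]
   [[-3.2, -1.3, 0.1], [-6.4, -2.7, 0.1], [-9.6, -4.0, 0.2], [-12.8, -5.3, 0.3], [-15.9, -6.7, 0.3]] [np.float64(0.03), np.float64(0.07), np.float64(0.1), np.float64(0.13), np.float64(0.17)]
   [[-3.4, -0.7, 0.1], [-6.8, -1.5, 0.2], [-10.1, -2.3, 0.2], [-13.5, -3.1, 0.3], [-16.9, -3.8, 0.3]] [np.float64(0.03), np.float64(0.06), np.float64(0.1), np.float64(0.13), np.float64(0.16)]
   [[-3.4, -0.3, 0.1], [-6.9, -0.5, 0.2], [-10.3, -0.7, 0.2], [-13.8, -0.9, 0.3]] [np.float64(0.04), np.float64(0.07), np.float64(0.1), np.float64(0.14)]
end [554.81, 119.31, 240.0, 170.07]
```

>>> {"method": "drive_tool", "body": {"delta_pos": [[-3.2, -1.3, 0.1], [-6.4, -2.7, 0.1], [-9.6, -4.0, 0.2], [-12.8, -5.3, 0.3], [-15.9, -6.7, 0.3]], "roll": [0.03, 0.07, 0.1, 0.13, 0.17]}}

```text
time: 27.82
ee_pos: [0.5246, -0.1891, 0.2487]
orientation: [-0.0, 0.75, -0.662, 0.001]
force: [0.5, 0.5, -0.7]
opening: 0.0557
finger_force: 5.1
```

>>> {"method": "drive_tool", "body": {"delta_pos": [[-3.4, -0.7, 0.1], [-6.8, -1.5, 0.2], [-10.1, -2.3, 0.2], [-13.5, -3.1, 0.3], [-16.9, -3.8, 0.3]], "roll": [0.03, 0.06, 0.1, 0.13, 0.16]}}

```text
time: 28.23
ee_pos: [0.5414, -0.0164, 0.2458]
orientation: [0.001, -0.695, 0.719, -0.001]
force: [0.7, 0.1, -1.8]
opening: 0.0559
finger_force: 5.1
```

>>> {"method": "drive_tool", "body": {"delta_pos": [[-3.4, -0.3, 0.1], [-6.9, -0.5, 0.2], [-10.3, -0.7, 0.2], [-13.8, -0.9, 0.3], [-13.8, -0.9, 0.3]], "roll": [0.04, 0.07, 0.1, 0.14, 0.14]}}

```text
time: 28.65
ee_pos: [0.5558, 0.1247, 0.2423]
orientation: [0.002, -0.645, 0.765, -0.0]
force: [0.9, -0.9, -1.4]
opening: 0.0558
finger_force: 5.1
```

>>> {"method": "drive_tool", "body": {"delta_pos": [[0, 0, 0], [0, 0, 0], [0, 0, 0]], "roll": [0, 0, 0]}}

```text
time: 28.9
ee_pos: [0.5548, 0.1187, 0.2421]
orientation: [0.0, -0.643, 0.766, -0.0]
force: [-0.1, -0.7, -1.3]
opening: 0.0559
finger_force: 5.1
```

```bash
python3 -c "
import rail; rail.check('8')"
```

```text
t 28.9 meas [554.8 118.7 242.1 170. ] op 0.0559 ff 5.1 F [-0.1 -0.7 -1.3] q [ 0.5   0.27 -0.11  0.   -1.19 -0.67]
top rail [ 501.  -334.8] [242.1  28.4] -73.1
  cap 112 [ 524.6 -413.1] [ 524.2 -412.6  130. ] across -0.3 -0.1 along -82.3
  cap 97 [ 505.6 -357.7] [ 505.6 -357.1  129.8] across -1.8 -2.0 along -23.8
  pocket cap [555.6 120.2  69.4]
scene rail [ 498.  -336.2] [241.2  30.2] -73.1
  cap 97 [ 504.5 -360.9] [ 505.  -360.7  130.1] across -0.7 -1.2 along -25.6
  cap 102 [ 522.8 -416. ] [ 523.1 -416.2  130.4] across 0.4 0.1 along -83.6
```

>>> {"method": "drive_tool", "body": {"delta_pos": [[0, 0, 1.5], [0, 0, 3.0], [0, 0, 4.5], [0, 0, 5.5], [0, 0, 6.5]], "roll": [0, 0, 0, 0, 0]}}

```text
time: 29.42
ee_pos: [0.5549, 0.1187, 0.176]
orientation: [-0.0, -0.643, 0.766, -0.0]
force: [0.3, 0.1, -0.9]
opening: 0.0555
finger_force: 5.2
```

>>> {"method": "drive_tool", "body": {"delta_pos": [[0, 0, 1.2], [0, 0, 2.4], [0, 0, 3.6], [0, 0, 4.4], [0, 0, 5.1]], "roll": [0, 0, 0, 0, 0]}}

```text
time: 29.83
ee_pos: [0.5549, 0.1192, 0.125]
orientation: [-0.0, -0.643, 0.766, -0.0]
force: [0.4, -0.6, -1.1]
opening: 0.0558
finger_force: 5.2
```

>>> {"method": "drive_tool", "body": {"delta_pos": [[0, 0, 0], [0, 0, 0], [0, 0, 0], [0, 0, 0], [0, 0, 0]], "roll": [0, 0, 0, 0, 0], "grip": -0.2, "force": 25}}

```text
time: 30.25
ee_pos: [0.5551, 0.1197, 0.1261]
orientation: [0.001, -0.643, 0.766, -0.0]
force: [-0.4, -1.1, -1.9]
opening: 0.045
finger_force: 25.0
```

Run:
```python
import plan
p=plan.pose()
plan.go([p[0],p[1],124,p[3]],[(p[0],p[1],250,p[3],24),(491.8,-307,250,197,30),(491.8,-307,192,197,12)])
```

```text
t 30.25 meas [555.1 119.7 126.1 170. ] op 0.045 ff 25.0 F [-0.4 -1.1 -1.9] q [ 0.5   0.38 -0.27  0.   -0.93 -0.67]
-> [555.1290704045131, 119.67183318965358, 250.0, 170.03381148869215]
   [[0.0, 0.0, -2.1], [0.0, 0.0, -4.2], [0.0, 0.0, -6.3], [0.0, 0.0, -8.4], [0.0, 0.0, -10.5]] [np.float64(-0.0), np.float64(-0.0), np.float64(-0.0), np.float64(-0.0), np.float64(-0.0)]
   [[0.0, 0.0, -2.1]] [np.float64(-0.0)]
-> [491.8, -307.0, 250.0, 197.0]
   [[2.9, -0.1, 0.0], [5.7, -0.2, 0.0], [8.6, -0.2, 0.0], [11.5, -0.3, 0.0], [14.4, -0.4, 0.0]] [np.float64(-0.03), np.float64(-0.06), np.float64(-0.09), np.float64(-0.13), np.float64(-0.16)]
   [[2.8, 0.4, 0.0], [5.7, 0.8, 0.0], [8.5, 1.2, 0.0], [11.4, 1.5, 0.0], [14.2, 1.9, 0.0]] [np.float64(-0.03), np.float64(-0.06), np.float64(-0.09), np.float64(-0.12), np.float64(-0.15)]
   [[2.8, 0.8, 0.0], [5.5, 1.6, 0.0], [8.3, 2.4, 0.0], [11.1, 3.2, 0.0], [13.8, 4.0, 0.0]] [np.float64(-0.04), np.float64(-0.07), np.float64(-0.1), np.float64(-0.13), np.float64(-0.16)]
-> [491.8, -307.0, 192.0, 197.0]
   [[0.0, 0.0, 1.2], [0.0, 0.0, 2.3], [0.0, 0.0, 3.5], [0.0, 0.0, 4.6], [0.0, 0.1, 5.8]] [np.float64(-0.0), np.float64(-0.0), np.float64(-0.0), np.float64(-0.0), np.float64(-0.0)]
end [491.3, -307.01, 192.0, 196.96]
```

>>> {"method": "drive_tool", "body": {"delta_pos": [[0, 0, -0.3], [0, 0, -0.7], [0, 0, -1.5], [0, 0, -3.0], [0, 0, -5.0]], "roll": [0, 0, 0, 0, 0]}}

```text
time: 30.67
ee_pos: [0.554, 0.1192, 0.1755]
orientation: [-0.001, -0.643, 0.766, 0.0]
force: [0.6, -0.0, -1.4]
opening: 0.0447
finger_force: 25.0
```

>>> {"method": "drive_tool", "body": {"delta_pos": [[0, 0, -2.0], [0, 0, -4.0], [0, 0, -6.0], [0, 0, -7.6]], "roll": [0, 0, 0, 0]}}

```text
time: 31.0
ee_pos: [0.5552, 0.1196, 0.2544]
orientation: [0.001, -0.643, 0.766, -0.001]
force: [0.7, 0.9, -1.7]
opening: 0.0448
finger_force: 25.0
```

>>> {"method": "drive_tool", "body": {"delta_pos": [[2.9, -0.1, 0], [5.7, -0.2, 0], [8.6, -0.2, 0], [11.5, -0.3, 0], [14.4, -0.4, 0]], "roll": [-0.03, -0.06, -0.09, -0.13, -0.16]}}

```text
time: 31.42
ee_pos: [0.5334, -0.0242, 0.2527]
orientation: [0.001, -0.703, 0.711, -0.0]
force: [0.9, 0.2, -0.8]
opening: 0.045
finger_force: 25.0
```

>>> {"method": "drive_tool", "body": {"delta_pos": [[2.8, 0.4, 0], [5.7, 0.8, 0], [8.5, 1.2, 0], [11.4, 1.5, 0], [14.2, 1.9, 0]], "roll": [-0.03, -0.06, -0.09, -0.12, -0.15]}}

```text
time: 31.83
ee_pos: [0.5126, -0.1661, 0.2526]
orientation: [-0.0, 0.754, -0.657, 0.001]
force: [0.7, 0.3, -1.7]
opening: 0.0445
finger_force: 25.0
```

>>> {"method": "drive_tool", "body": {"delta_pos": [[2.8, 0.8, 0], [5.5, 1.6, 0], [8.3, 2.4, 0], [11.1, 3.2, 0], [13.8, 4.0, 0]], "roll": [-0.04, -0.07, -0.1, -0.13, -0.16]}}

```text
time: 32.25
ee_pos: [0.4915, -0.3084, 0.2526]
orientation: [-0.0, 0.804, -0.595, 0.001]
force: [1.0, 0.3, -2.5]
opening: 0.0448
finger_force: 25.0
```

>>> {"method": "drive_tool", "body": {"delta_pos": [[0, 0, 1.2], [0, 0, 2.4], [0, 0, 3.6], [0, 0, 4.8], [0, 0, 5.8]], "roll": [0, 0, 0, 0, 0]}}

```text
time: 32.67
ee_pos: [0.4918, -0.307, 0.1935]
orientation: [-0.0, 0.804, -0.595, 0.0]
force: [0.8, 1.3, -1.0]
opening: 0.0449
finger_force: 25.0
```

>>> {"method": "drive_tool", "body": {"delta_pos": [[0, 0, 0], [0, 0, 0], [0, 0, 0]], "roll": [0, 0, 0]}}

```text
time: 32.92
ee_pos: [0.4925, -0.3071, 0.1946]
orientation: [-0.0, 0.804, -0.595, 0.001]
force: [0.1, 0.5, -0.7]
opening: 0.0447
finger_force: 25.0
```

```bash
python3 -c "
import rail; rail.across()"
```

```text
t 32.92 meas [ 492.5 -307.1  194.6 -163. ] op 0.0447 ff 25.0 F [ 0.1  0.5 -0.7] q [-0.28  0.33 -0.15  0.   -1.09  0.57]
across 1.6 along 28.9
```

>>> {"method": "drive_tool", "body": {"delta_pos": [[0, 0.1, 0.3], [0, 0.1, 0.5], [0, 0.1, 0.7], [0, 0.1, 0.8], [0, 0.1, 0.8]], "roll": [0, 0, 0, 0, 0]}}

```text
time: 33.33
ee_pos: [0.4911, -0.3073, 0.1861]
orientation: [0.0, 0.804, -0.595, 0.0]
force: [-0.6, -0.4, 1.2]
opening: 0.0449
finger_force: 25.0
```

>>> {"method": "drive_tool", "body": {"delta_pos": [[0, 0, 0.05], [0, 0, 0.05], [0, 0, 0.05]], "roll": [0, 0, 0]}}

```text
time: 33.58
ee_pos: [0.4912, -0.3074, 0.1861]
orientation: [0.0, 0.804, -0.595, 0.001]
force: [-1.3, 0.7, 5.1]
opening: 0.0449
finger_force: 25.0
```

>>> {"method": "drive_tool", "body": {"delta_pos": [[0, 0, 0], [0, 0, 0], [0, 0, 0], [0, 0, 0], [0, 0, 0]], "roll": [0, 0, 0, 0, 0], "grip": 0.28}}

```text
time: 34.0
ee_pos: [0.4909, -0.307, 0.1845]
orientation: [0.0, 0.804, -0.595, -0.0]
force: [0.1, 0.1, -1.8]
opening: 0.0554
finger_force: 5.2
```

>>> {"method": "drive_tool", "body": {"delta_pos": [[0, 0, -0.5], [0, 0, -1.5], [0, 0, -3.0], [0, 0, -4.8], [0, 0, -6.6]], "roll": [0, 0, 0, 0, 0]}}

```text
time: 34.42
ee_pos: [0.491, -0.3073, 0.2527]
orientation: [0.0, 0.804, -0.595, 0.0]
force: [-0.3, -0.5, -1.3]
opening: 0.0559
finger_force: 5.1
```

Run:
```python
import plan
p=plan.pose()
plan.go([p[0],p[1],249,p[3]%360],[(562.2,163,240,170.2,34.5)])
```

```text
t 34.42 meas [ 491.  -307.3  252.7 -163. ] op 0.0559 ff 5.1 F [-0.3 -0.5 -1.3] q [-0.28  0.29 -0.06  0.   -1.22  0.58]
-> [562.2, 163.0, 240.0, 170.2]
   [[-3.1, -1.5, 0.1], [-6.1, -2.9, 0.1], [-9.2, -4.4, 0.2], [-12.3, -5.9, 0.3], [-15.3, -7.3, 0.3]] [np.float64(0.03), np.float64(0.07), np.float64(0.1), np.float64(0.13), np.float64(0.17)]
   [[-3.3, -1.0, 0.1], [-6.6, -1.9, 0.2], [-9.8, -2.8, 0.2], [-13.1, -3.7, 0.3], [-16.4, -4.7, 0.3]] [np.float64(0.03), np.float64(0.06), np.float64(0.1), np.float64(0.13), np.float64(0.16)]
   [[-3.3, -0.4, 0.1], [-6.7, -0.8, 0.2], [-10.1, -1.1, 0.2], [-13.5, -1.5, 0.3]] [np.float64(0.04), np.float64(0.07), np.float64(0.1), np.float64(0.14)]
end [561.79, 163.4, 240.0, 170.04]
```

>>> {"method": "drive_tool", "body": {"delta_pos": [[-3.1, -1.5, 0.1], [-6.1, -2.9, 0.1], [-9.2, -4.4, 0.2], [-12.3, -5.9, 0.3], [-15.3, -7.3, 0.3]], "roll": [0.03, 0.07, 0.1, 0.13, 0.17]}}

```text
time: 34.83
ee_pos: [0.5164, -0.138, 0.2492]
orientation: [-0.001, 0.75, -0.662, 0.001]
force: [0.2, 0.3, -1.4]
opening: 0.0557
finger_force: 5.1
```

>>> {"method": "drive_tool", "body": {"delta_pos": [[-3.3, -1.0, 0.1], [-6.6, -1.9, 0.2], [-9.8, -2.8, 0.2], [-13.1, -3.7, 0.3], [-16.4, -4.7, 0.3]], "roll": [0.03, 0.06, 0.1, 0.13, 0.16]}}

```text
time: 35.25
ee_pos: [0.5423, 0.0308, 0.2463]
orientation: [0.001, -0.694, 0.719, -0.0]
force: [1.5, -1.0, -1.4]
opening: 0.0558
finger_force: 5.1
```

>>> {"method": "drive_tool", "body": {"delta_pos": [[-3.3, -0.4, 0.1], [-6.7, -0.8, 0.2], [-10.1, -1.1, 0.2], [-13.5, -1.5, 0.3], [-13.5, -1.5, 0.3]], "roll": [0.04, 0.07, 0.1, 0.14, 0.14]}}

```text
time: 35.67
ee_pos: [0.5629, 0.1687, 0.2425]
orientation: [0.001, -0.644, 0.765, -0.0]
force: [0.4, -0.0, -1.2]
opening: 0.0557
finger_force: 5.2
```

>>> {"method": "drive_tool", "body": {"delta_pos": [[0, 0, 0], [0, 0, 0], [0, 0, 0]], "roll": [0, 0, 0]}}

```text
time: 35.92
ee_pos: [0.5617, 0.1627, 0.2427]
orientation: [0.0, -0.643, 0.766, -0.0]
force: [-0.1, -0.9, -1.7]
opening: 0.0555
finger_force: 5.2
```

```bash
python3 -c "
import rail; rail.check('9')"
```

```text
t 35.92 meas [561.7 162.7 242.7 170. ] op 0.0555 ff 5.2 F [-0.1 -0.9 -1.7] q [ 0.56  0.3  -0.06  0.   -1.2  -0.73]
top rail [ 500.7 -334.2] [240.5  28.4] -73.1
  cap 111 [ 524.9 -413.8] [ 524.3 -412.7  129.9] across -0.3 0.0 along -83.0
  cap 97 [ 505.9 -358. ] [ 505.4 -356.9  129.6] across -1.9 -1.9 along -24.1
  cap 95 [ 490.1 -302.4] [ 489.7 -302.3  130.2] across -1.0 -0.7 along 33.7
  pocket cap [561.4 165.6  69.6]
scene rail [ 498.1 -336. ] [241.6  30.5] -73.2
  cap 88 [ 488.  -305.5] [ 489.5 -305.5  130.2] across 0.6 -0.8 along 32.2
  cap 97 [ 504.4 -360.8] [ 504.9 -360.6  130.1] across -0.7 -1.3 along -25.4
  cap 100 [ 522.6 -415.9] [ 523.3 -416.   130.2] across 0.6 -0.0 along -83.4
```

>>> {"method": "drive_tool", "body": {"delta_pos": [[0, 0, 1.5], [0, 0, 3.0], [0, 0, 4.5], [0, 0, 5.5], [0, 0, 6.5]], "roll": [0, 0, 0, 0, 0]}}

```text
time: 36.43
ee_pos: [0.5618, 0.1627, 0.1766]
orientation: [-0.0, -0.643, 0.766, -0.0]
force: [0.0, -0.4, -0.9]
opening: 0.0557
finger_force: 5.2
```

>>> {"method": "drive_tool", "body": {"delta_pos": [[0, 0, 1.2], [0, 0, 2.4], [0, 0, 3.6], [0, 0, 4.4], [0, 0, 5.1]], "roll": [0, 0, 0, 0, 0]}}

```text
time: 36.85
ee_pos: [0.5619, 0.1632, 0.1255]
orientation: [-0.0, -0.643, 0.766, -0.0]
force: [-0.6, -0.6, -0.9]
opening: 0.0558
finger_force: 5.2
```

>>> {"method": "drive_tool", "body": {"delta_pos": [[0, 0, 0], [0, 0, 0], [0, 0, 0], [0, 0, 0], [0, 0, 0]], "roll": [0, 0, 0, 0, 0], "grip": -0.2, "force": 25}}

```text
time: 37.27
ee_pos: [0.5621, 0.1637, 0.1267]
orientation: [0.001, -0.643, 0.766, -0.0]
force: [-1.0, 0.2, -1.7]
opening: 0.0446
finger_force: 25.0
```

Run:
```python
import plan
p=plan.pose()
plan.go([p[0],p[1],250,p[3]],[(476,-258.7,250,197,30)])
```

```text
t 37.27 meas [562.1 163.7 126.7 170. ] op 0.0446 ff 25.0 F [-1.   0.2 -1.7] q [ 0.56  0.4  -0.22  0.   -0.94 -0.73]
-> [476.0, -258.7, 250.0, 197.0]
   [[2.9, 0.1, 0.0], [5.7, 0.2, 0.0], [8.6, 0.2, 0.0], [11.5, 0.3, 0.0], [14.4, 0.4, 0.0]] [np.float64(-0.03), np.float64(-0.06), np.float64(-0.09), np.float64(-0.13), np.float64(-0.16)]
   [[2.8, 0.5, 0.0], [5.6, 1.1, 0.0], [8.4, 1.6, 0.0], [11.3, 2.1, 0.0], [14.1, 2.7, 0.0]] [np.float64(-0.03), np.float64(-0.06), np.float64(-0.09), np.float64(-0.12), np.float64(-0.15)]
   [[2.7, 0.9, 0.0], [5.4, 1.9, 0.0], [8.1, 2.8, 0.0], [10.8, 3.8, 0.0], [13.5, 4.7, 0.0]] [np.float64(-0.04), np.float64(-0.07), np.float64(-0.1), np.float64(-0.13), np.float64(-0.16)]
end [475.98, -258.2, 250.0, 196.96]
```

>>> {"method": "drive_tool", "body": {"delta_pos": [[0, 0, -0.3], [0, 0, -0.7], [0, 0, -1.5], [0, 0, -3.0], [0, 0, -5.0]], "roll": [0, 0, 0, 0, 0]}}

```text
time: 37.68
ee_pos: [0.561, 0.1631, 0.176]
orientation: [-0.001, -0.643, 0.766, 0.0]
force: [-0.1, 0.4, -1.4]
opening: 0.0447
finger_force: 25.0
```

>>> {"method": "drive_tool", "body": {"delta_pos": [[0, 0, -2.0], [0, 0, -4.0], [0, 0, -6.0], [0, 0, -7.6]], "roll": [0, 0, 0, 0]}}

```text
time: 38.02
ee_pos: [0.5622, 0.1636, 0.2549]
orientation: [0.001, -0.643, 0.766, -0.0]
force: [0.2, 0.1, -1.8]
opening: 0.0449
finger_force: 25.0
```

>>> {"method": "drive_tool", "body": {"delta_pos": [[2.9, 0.1, 0], [5.7, 0.2, 0], [8.6, 0.2, 0], [11.5, 0.3, 0], [14.4, 0.4, 0]], "roll": [-0.03, -0.06, -0.09, -0.13, -0.16]}}

```text
time: 38.43
ee_pos: [0.5325, 0.0212, 0.2531]
orientation: [0.001, -0.703, 0.711, -0.0]
force: [1.1, -0.4, -2.4]
opening: 0.045
finger_force: 25.0
```

>>> {"method": "drive_tool", "body": {"delta_pos": [[2.8, 0.5, 0], [5.6, 1.1, 0], [8.4, 1.6, 0], [11.3, 2.1, 0], [14.1, 2.7, 0]], "roll": [-0.03, -0.06, -0.09, -0.12, -0.15]}}

```text
time: 38.85
ee_pos: [0.5036, -0.1196, 0.2532]
orientation: [-0.001, 0.754, -0.657, 0.001]
force: [0.3, -0.4, -0.6]
opening: 0.0448
finger_force: 25.0
```

>>> {"method": "drive_tool", "body": {"delta_pos": [[2.7, 0.9, 0], [5.4, 1.9, 0], [8.1, 2.8, 0], [10.8, 3.8, 0], [13.5, 4.7, 0]], "roll": [-0.04, -0.07, -0.1, -0.13, -0.16]}}

```text
time: 39.27
ee_pos: [0.4751, -0.2597, 0.2532]
orientation: [-0.0, 0.804, -0.594, 0.001]
force: [2.0, 1.0, -2.5]
opening: 0.0446
finger_force: 25.0
```

>>> {"method": "drive_tool", "body": {"delta_pos": [[0, 0, 1.2], [0, 0, 2.4], [0, 0, 3.6], [0, 0, 4.8], [0, 0, 5.8]], "roll": [0, 0, 0, 0, 0]}}

```text
time: 39.68
ee_pos: [0.4755, -0.2585, 0.194]
orientation: [-0.0, 0.804, -0.595, 0.0]
force: [-0.5, -0.0, -1.2]
opening: 0.0451
finger_force: 25.0
```

>>> {"method": "drive_tool", "body": {"delta_pos": [[0, 0, 0], [0, 0, 0], [0, 0, 0]], "roll": [0, 0, 0]}}

```text
time: 39.93
ee_pos: [0.4763, -0.2586, 0.1951]
orientation: [-0.0, 0.804, -0.595, 0.001]
force: [-0.5, -0.0, -0.9]
opening: 0.0445
finger_force: 25.0
```

```bash
python3 -c "
import rail; rail.across()"
```

```text
t 39.93 meas [ 476.3 -258.6  195.1 -163. ] op 0.0445 ff 25.0 F [-0.5 -0.  -0.9] q [-0.2   0.27 -0.24  0.   -1.06  0.49]
across 0.3 along 80.0
```

>>> {"method": "drive_tool", "body": {"delta_pos": [[0, 0, 0.3], [0, 0, 0.5], [0, 0, 0.7], [0, 0, 0.8], [0, 0, 0.8]], "roll": [0, 0, 0, 0, 0]}}

```text
time: 40.35
ee_pos: [0.4758, -0.2585, 0.1866]
orientation: [0.0, 0.804, -0.595, 0.0]
force: [-0.6, -0.7, 2.3]
opening: 0.0449
finger_force: 25.0
```

>>> {"method": "drive_tool", "body": {"delta_pos": [[0, 0, 0.05], [0, 0, 0.1], [0, 0, 0.1]], "roll": [0, 0, 0]}}

```text
time: 40.6
ee_pos: [0.4759, -0.2587, 0.1865]
orientation: [0.0, 0.804, -0.595, 0.001]
force: [-2.2, 1.3, 5.9]
opening: 0.0445
finger_force: 25.0
```

>>> {"method": "drive_tool", "body": {"delta_pos": [[0, 0, 0], [0, 0, 0], [0, 0, 0], [0, 0, 0], [0, 0, 0]], "roll": [0, 0, 0, 0, 0], "grip": 0.28}}

```text
time: 41.02
ee_pos: [0.4755, -0.2583, 0.1846]
orientation: [0.0, 0.804, -0.595, -0.0]
force: [0.9, -0.2, -1.5]
opening: 0.0554
finger_force: 5.2
```

>>> {"method": "drive_tool", "body": {"delta_pos": [[0, 0, -0.5], [0, 0, -1.5], [0, 0, -3.0], [0, 0, -4.8], [0, 0, -6.6]], "roll": [0, 0, 0, 0, 0]}}

```text
time: 41.43
ee_pos: [0.4757, -0.2585, 0.2526]
orientation: [0.0, 0.804, -0.595, 0.0]
force: [0.4, 0.3, -1.6]
opening: 0.0558
finger_force: 5.1
```

Run:
```python
import plan
p=plan.pose()
plan.go([p[0],p[1],249,p[3]%360],[(560,-150,250,160,30),(597.5,-180,240,116.8,30)])
```

```text
t 41.43 meas [ 475.7 -258.5  252.6 -163. ] op 0.0558 ff 5.1 F [ 0.4  0.3 -1.6] q [-0.2   0.22 -0.15  0.   -1.2   0.49]
-> [560.0, -150.0, 250.0, 160.0]
   [[-1.3, -1.9, -0.0], [-2.6, -3.7, -0.0], [-4.0, -5.6, -0.0], [-5.3, -7.5, -0.1], [-6.6, -9.4, -0.1]] [np.float64(0.11), np.float64(0.22), np.float64(0.32), np.float64(0.43), np.float64(0.54)]
   [[-2.1, -0.9, 0.0]] [np.float64(0.11)]
-> [597.5, -180.0, 240.0, 116.8]
   [[0.2, -0.7, 0.1], [0.4, -1.3, 0.3], [0.7, -2.0, 0.4], [0.9, -2.6, 0.6], [1.1, -3.3, 0.7]] [np.float64(0.11), np.float64(0.21), np.float64(0.32), np.float64(0.43), np.float64(0.54)]
   [[-0.1, -0.6, 0.2], [-0.3, -1.3, 0.3]] [np.float64(0.1), np.float64(0.21)]
end [597.8, -179.74, 240.0, 116.75]
```

>>> {"method": "drive_tool", "body": {"delta_pos": [[-1.3, -1.9, 0], [-2.6, -3.7, 0], [-4.0, -5.6, 0], [-5.3, -7.5, -0.1], [-6.6, -9.4, -0.1]], "roll": [0.11, 0.22, 0.32, 0.43, 0.54]}}

```text
time: 41.85
ee_pos: [0.5472, -0.1671, 0.2535]
orientation: [0.001, -0.614, 0.79, -0.001]
force: [0.3, -1.0, -0.7]
opening: 0.0557
finger_force: 5.2
```

>>> {"method": "drive_tool", "body": {"delta_pos": [[-2.1, -0.9, 0]], "roll": [0.11]}}

```text
time: 41.93
ee_pos: [0.5611, -0.1488, 0.2534]
orientation: [0.001, -0.569, 0.822, -0.001]
force: [1.6, -0.1, -1.3]
opening: 0.0555
finger_force: 5.2
```

>>> {"method": "drive_tool", "body": {"delta_pos": [[0.2, -0.7, 0.1], [0.4, -1.3, 0.3], [0.7, -2.0, 0.4], [0.9, -2.6, 0.6], [1.1, -3.3, 0.7]], "roll": [0.11, 0.21, 0.32, 0.43, 0.54]}}

```text
time: 42.35
ee_pos: [0.5877, -0.1715, 0.2459]
orientation: [0.0, -0.33, 0.944, -0.0]
force: [0.6, 0.3, -0.7]
opening: 0.0558
finger_force: 5.2
```

>>> {"method": "drive_tool", "body": {"delta_pos": [[-0.1, -0.6, 0.2], [-0.3, -1.3, 0.3], [-0.3, -1.3, 0.3], [-0.3, -1.3, 0.3], [-0.3, -1.3, 0.3]], "roll": [0.1, 0.21, 0.21, 0.21, 0.21]}}

```text
time: 42.77
ee_pos: [0.5977, -0.1795, 0.2426]
orientation: [0.0, -0.232, 0.973, -0.0]
force: [-0.2, 0.3, -0.5]
opening: 0.0559
finger_force: 5.3
```

Run:
```python
import rail; rail.check('10')
from h import *
im=cv2.imread('pics/scene10.png')
cv2.imwrite('pics/crop10.png',cv2.resize(im[270:420,170:370],(800,600),interpolation=cv2.INTER_CUBIC))
```

```text
t 42.77 meas [ 597.7 -179.5  242.6  116.9] op 0.0559 ff 5.3 F [-0.2  0.3 -0.5] q [-0.03  0.37  0.04  0.   -1.24 -1.07]
top rail [ 501.  -334.8] [242.   28.5] -73.1
  cap 113 [ 524.8 -413.4] [ 524.4 -412.8  129.9] across -0.1 0.1 along -82.7
  cap 97 [ 505.8 -357.5] [ 505.7 -357.1  129.7] across -1.7 -1.7 along -23.6
  cap 95 [ 490.  -302.4] [ 489.7 -302.6  130. ] across -1.1 -0.8 along 33.7
  cap 92 [ 474.5 -255.4] [ 474.8 -255.7  129.7] across -1.6 -1.8 along 83.2
scene rail [ 497.9 -336.5] [241.4  30.5] -72.9
  cap 81 [ 474.6 -258.4] [ 474.7 -259.3  130. ] across 0.0 0.1 along 81.2
  cap 86 [ 488.8 -305.1] [ 489.4 -305.5  130.2] across 0.6 0.1 along 32.4
  cap 94 [ 505.3 -360.7] [ 505.  -360.7  130.1] across -0.7 -0.4 along -25.6
  cap 100 [ 523.1 -416.2] [ 523.2 -416.1  130.4] across 0.5 0.4 along -83.9
```

View pics/crop10.png

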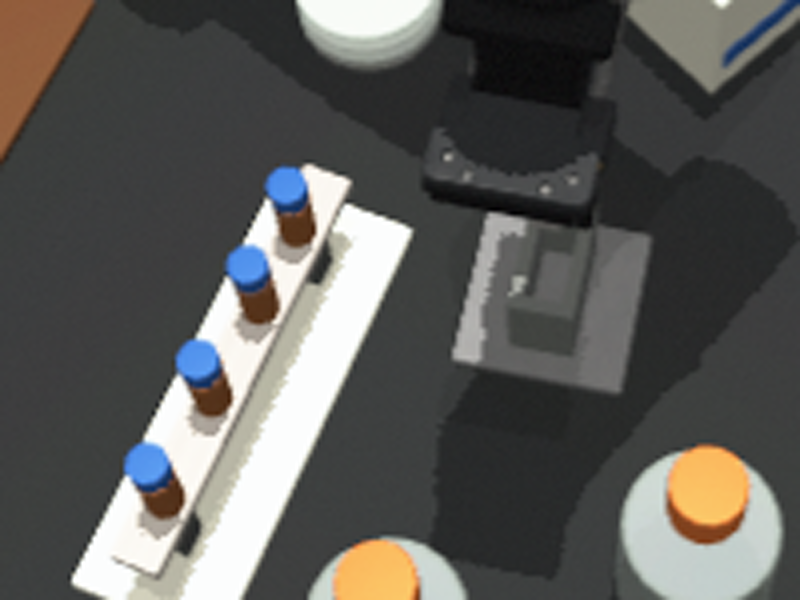

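>>> {"method": "drive_tool", "body": {"delta_pos": [[0.05, -0.05, 1.5], [0.05, -0.05, 3.0], [0.05, -0.05, 4.5], [0.05, -0.05, 5.5], [0.05, -0.05, 6.0]], "roll": [0, 0, 0, 0, 0]}}

```text
time: 43.28
ee_pos: [0.5967, -0.18, 0.1806]
orientation: [-0.001, -0.232, 0.973, 0.0]
force: [-0.0, -0.2, -1.5]
opening: 0.0558
finger_force: 5.3
```

>>> {"method": "drive_tool", "body": {"delta_pos": [[0, 0, 0.5], [0, 0, 1.0], [0, 0, 1.5], [0, 0, 2.0], [0, 0, 2.5]], "roll": [0, 0, 0, 0, 0]}}

```text
time: 43.7
ee_pos: [0.5977, -0.1803, 0.157]
orientation: [0.0, -0.231, 0.973, -0.0]
force: [-0.5, 1.2, -1.0]
opening: 0.0561
finger_force: 5.3
```

>>> {"method": "drive_tool", "body": {"delta_pos": [[0, 0, 0.0], [0, 0, 0.5], [0, 0, 1.0], [0, 0, 1.5], [0, 0, 2.0]], "roll": [0, 0, 0, 0, 0]}}

```text
time: 44.12
ee_pos: [0.5975, -0.1803, 0.1365]
orientation: [-0.0, -0.231, 0.973, 0.0]
force: [0.2, 0.5, -2.2]
opening: 0.0556
finger_force: 5.3
```

Going in freely; measured z is 136.5 and the floor is at about 101.7.

>>> {"method": "drive_tool", "body": {"delta_pos": [[0, 0, 0.6], [0, 0, 1.2], [0, 0, 1.8], [0, 0, 2.4], [0, 0, 3.0]], "roll": [0, 0, 0, 0, 0]}}

```text
time: 44.53
ee_pos: [0.5975, -0.1803, 0.1063]
orientation: [-0.0, -0.231, 0.973, 0.0]
force: [-0.8, 0.1, -1.2]
opening: 0.0556
finger_force: 5.3
```

>>> {"method": "drive_tool", "body": {"delta_pos": [[0, 0, 0.1], [0, 0, 0.3], [0, 0, 0.4], [0, 0, 0.4]], "roll": [0, 0, 0, 0]}}

```text
time: 44.87
ee_pos: [0.5976, -0.1803, 0.103]
orientation: [0.0, -0.231, 0.973, -0.0]
force: [0.0, 0.4, -1.0]
opening: 0.056
finger_force: 5.3
```

>>> {"method": "drive_tool", "body": {"delta_pos": [[0, 0, 0.1], [0, 0, 0.15], [0, 0, 0.15]], "roll": [0, 0, 0]}}

```text
time: 45.12
ee_pos: [0.5977, -0.1803, 0.1017]
orientation: [0.0, -0.231, 0.973, -0.0]
force: [0.7, 0.2, -0.9]
opening: 0.0556
finger_force: 5.3
```

>>> {"method": "drive_tool", "body": {"delta_pos": [[0, 0, 0], [0, 0, 0], [0, 0, 0], [0, 0, 0], [0, 0, 0]], "roll": [0, 0, 0, 0, 0], "grip": 1}}

```text
time: 45.53
ee_pos: [0.5977, -0.1803, 0.1018]
orientation: [0.0, -0.231, 0.973, -0.0]
force: [-0.5, -0.6, 0.4]
opening: 0.0809
finger_force: 0.0
```

>>> {"method": "drive_tool", "body": {"delta_pos": [[0, 0, 0], [0, 0, -0.5], [0, 0, -1.5], [0, 0, -3.5], [0, 0, -6.0]], "roll": [0, 0, 0, 0, 0]}}

```text
time: 45.95
ee_pos: [0.5966, -0.1802, 0.1615]
orientation: [-0.002, -0.231, 0.973, 0.001]
force: [0.4, 0.4, 0.1]
opening: 0.087
finger_force: 0.0
```

>>> {"method": "drive_tool", "body": {"delta_pos": [[0, 0, -3.5], [0, 0, -7.0], [0, 0, -10], [0, 0, -13], [0, 0, -15]], "roll": [0, 0, 0, 0, 0]}}

```text
time: 46.37
ee_pos: [0.5981, -0.1807, 0.3168]
orientation: [0.003, -0.231, 0.973, -0.001]
force: [0.6, -0.8, 0.9]
opening: 0.087
finger_force: 0.0
```

```bash
cat > st.py <<'E'
from h import *
import plan
def check(tag):
    p=plan.pose()
    for c in('top','scene'):
        im,d=snap(c,c+tag+'.png');W=cloud(c,d);M=masks(im)
        for n,b,z,col in [('head',(.5,.7,-.3,-.1),(.13,.17),None),('stand',(.5,.7,-.3,-.1),(.004,.02),None),('handle',(.3,.62,.2,.6),(.03,.06),M['blue']),('block',(.4,.7,-.1,.3),(.1,.118),None)]:
            P=sel(W,im,b,z,col)
            if len(P)>8: print(c,n,len(P),*rect(P),np.round(np.median(P[:,2]),3))
E
python3 - <<'E'
import st; p=st.check('11')
E
```

```text
t 46.37 meas [ 598.1 -180.7  316.8  116.8] op 0.087 ff 0.0 F [ 0.6 -0.8  0.9] q [-0.03  0.34  0.17  0.   -1.4  -1.07]
top head 375 [ 598.5 -178.6] [58.4 27. ] -62.2 0.146
top stand 993 [ 599.3 -178.9] [102.7 101. ] -63.0 0.008
top handle 262 [456. 384.] [69.1 14.7] -78.0 0.045
top block 2009 [559.9 149.2] [111.1 106.3] -8.8 0.11
scene head 290 [ 596.6 -181.5] [58.7 26.4] -63.3 0.147
scene stand 1100 [ 595.5 -180.3] [104.2 103.1] -63.4 0.008
scene handle 126 [455.7 381.2] [73.2 15.3] -76.8 0.046
scene block 2402 [549.3  97.9] [210.7 112.6] 81.2 0.11
```

Run:
```python
import plan
plan.go([598,-180.4,315,116.8],[(456.2,384.3,150,191.8)])
```

```text
-> [456.2, 384.3, 150.0, 191.8]
   [[-0.8, 3.3, 1.0], [-1.5, 6.7, 1.9], [-2.3, 10.0, 2.9], [-3.0, 13.4, 3.9], [-3.8, 16.7, 4.9]] [np.float64(-0.08), np.float64(-0.15), np.float64(-0.23), np.float64(-0.31), np.float64(-0.38)]
   [[-1.9, 2.8, 0.9], [-3.8, 5.7, 1.9], [-5.8, 8.5, 2.9], [-7.7, 11.3, 3.8], [-9.7, 14.1, 4.8]] [np.float64(-0.08), np.float64(-0.16), np.float64(-0.24), np.float64(-0.31), np.float64(-0.39)]
   [[-2.8, 1.9, 1.0], [-5.7, 3.8, 1.9], [-8.6, 5.7, 2.9], [-11.4, 7.5, 3.9], [-14.3, 9.4, 4.9]] [np.float64(-0.08), np.float64(-0.15), np.float64(-0.23), np.float64(-0.31), np.float64(-0.38)]
   [[-3.4, 0.7, 0.9], [-6.7, 1.4, 1.9]] [np.float64(-0.08), np.float64(-0.16)]
end [455.87, 383.96, 150.0, 191.86]
```

>>> {"method": "drive_tool", "body": {"delta_pos": [[-0.8, 3.3, 1.0], [-1.5, 6.7, 1.9], [-2.3, 10.0, 2.9], [-3.0, 13.4, 3.9], [-3.8, 16.7, 4.9]], "roll": [-0.08, -0.15, -0.23, -0.31, -0.38]}}

```text
time: 46.88
ee_pos: [0.5551, -0.0128, 0.2622]
orientation: [-0.0, -0.412, 0.911, 0.0]
force: [0.5, 0.7, 0.4]
opening: 0.0869
finger_force: 0.0
```

>>> {"method": "drive_tool", "body": {"delta_pos": [[-1.9, 2.8, 0.9], [-3.8, 5.7, 1.9], [-5.8, 8.5, 2.9], [-7.7, 11.3, 3.8], [-9.7, 14.1, 4.8]], "roll": [-0.08, -0.16, -0.24, -0.31, -0.39]}}

```text
time: 47.3
ee_pos: [0.5139, 0.1533, 0.2144]
orientation: [0.0, -0.581, 0.814, 0.0]
force: [-0.1, -0.1, 0.0]
opening: 0.0867
finger_force: 0.0
```

>>> {"method": "drive_tool", "body": {"delta_pos": [[-2.8, 1.9, 1.0], [-5.7, 3.8, 1.9], [-8.6, 5.7, 2.9], [-11.4, 7.5, 3.9], [-14.3, 9.4, 4.9]], "roll": [-0.08, -0.15, -0.23, -0.31, -0.38]}}

```text
time: 47.72
ee_pos: [0.4721, 0.3192, 0.1652]
orientation: [0.0, 0.725, -0.689, 0.0]
force: [0.6, -0.3, 0.1]
opening: 0.087
finger_force: 0.0
```

>>> {"method": "drive_tool", "body": {"delta_pos": [[-3.4, 0.7, 0.9], [-6.7, 1.4, 1.9], [-6.7, 1.4, 1.9], [-6.7, 1.4, 1.9], [-6.7, 1.4, 1.9]], "roll": [-0.08, -0.16, -0.16, -0.16, -0.16]}}

```text
time: 48.13
ee_pos: [0.4556, 0.3839, 0.1464]
orientation: [0.0, 0.776, -0.631, 0.0]
force: [0.4, -0.7, -0.1]
opening: 0.0872
finger_force: 0.0
```

Run:
```python
import st; p=st.check('12')
from h import *
a=cv2.imread('pics/top12.png');b=cv2.imread('pics/scene12.png')
cv2.imwrite('pics/crop12.png',np.hstack([cv2.resize(a[180:330,70:350],(400,300)),cv2.resize(b[100:300,280:480],(400,300))]))
```

```text
t 48.13 meas [ 455.6  383.9  146.4 -168.2] op 0.0872 ff 0.0 F [ 0.4 -0.7 -0.1] q [ 0.97  0.4  -0.17  0.   -1.   -0.77]
top head 371 [ 598.5 -178.3] [58.5 27.3] -62.8 0.146
top stand 1095 [ 598.6 -179.3] [103.  100.9] -63.6 0.008
top handle 245 [456.1 383.4] [68.7 14.2] -78.8 0.045
top block 3944 [552.1  99.4] [206.3 111.4] 80.9 0.11
scene head 297 [ 596.9 -182. ] [59.9 26.1] -63.3 0.147
scene stand 1109 [ 596.4 -181.7] [101.4 101.2] -63.6 0.008
scene handle 119 [455.5 382.3] [78.4 15.1] -76.2 0.045
scene block 2575 [549.4  96.9] [209.5 113.3] 80.8 0.11
```

View pics/crop12.png

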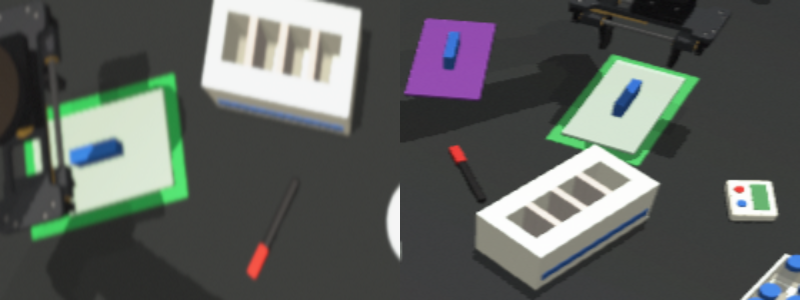

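>>> {"method": "drive_tool", "body": {"delta_pos": [[0, 0, 2.5], [0, 0, 5.0], [0, 0, 7.5], [0, 0, 9.5], [0, 0, 10.5]], "roll": [0, 0, 0, 0, 0]}}

```text
time: 48.65
ee_pos: [0.4555, 0.3818, 0.0395]
orientation: [0.002, 0.775, -0.632, -0.0]
force: [0.3, -0.8, 0.8]
opening: 0.0867
finger_force: 0.0
```

>>> {"method": "drive_tool", "body": {"delta_pos": [[0, 0, 0.5], [0, 0, 1.0], [0, 0, 1.5], [0, 0, 2.0], [0, 0, 2.4]], "roll": [0, 0, 0, 0, 0]}}

```text
time: 49.07
ee_pos: [0.4563, 0.3846, 0.018]
orientation: [-0.001, 0.776, -0.631, -0.0]
force: [0.9, -0.1, -1.1]
opening: 0.0872
finger_force: 0.0
```

>>> {"method": "drive_tool", "body": {"delta_pos": [[0, 0, 0], [0, 0, 0], [0, 0, 0], [0, 0, 0], [0, 0, 0]], "roll": [0, 0, 0, 0, 0], "grip": -1, "force": 30}}

```text
time: 49.48
ee_pos: [0.4561, 0.3844, 0.0179]
orientation: [-0.0, 0.776, -0.631, -0.0]
force: [-0.0, -0.7, 0.3]
opening: 0.0615
finger_force: 0.0
```

>>> {"method": "drive_tool", "body": {"delta_pos": [[0, 0, 0], [0, 0, 0], [0, 0, 0], [0, 0, 0], [0, 0, 0]], "roll": [0, 0, 0, 0, 0]}}

```text
time: 49.9
ee_pos: [0.456, 0.3842, 0.0175]
orientation: [0.0, 0.776, -0.631, -0.0]
force: [0.6, -1.2, 0.5]
opening: 0.0285
finger_force: 0.0
```

>>> {"method": "drive_tool", "body": {"delta_pos": [[0, 0, 0], [0, 0, 0], [0, 0, 0], [0, 0, 0], [0, 0, 0]], "roll": [0, 0, 0, 0, 0]}}

```text
time: 50.32
ee_pos: [0.4559, 0.3842, 0.0175]
orientation: [0.0, 0.776, -0.631, -0.0]
force: [-0.3, 1.0, 0.3]
opening: 0.0158
finger_force: 30.0
```

Run:
```python
import plan
p=plan.pose(); p[3]%=360
plan.go(p,[(p[0],p[1],195,p[3],20),(551,96.8,195,170.2,28)])
```

```text
t 50.32 meas [ 455.9  384.2   17.5 -168.2] op 0.0158 ff 30.0 F [-0.3  1.   0.3] q [ 0.97  0.55 -0.3  -0.   -0.72 -0.77]
-> [455.9037161302418, 384.15130758948186, 195.0, 191.80395430820926]
   [[0.0, 0.0, -2.0], [0.0, 0.0, -3.9], [0.0, 0.0, -5.9], [0.0, 0.0, -7.9], [0.0, 0.0, -9.9]] [np.float64(-0.0), np.float64(-0.0), np.float64(-0.0), np.float64(-0.0), np.float64(-0.0)]
   [[0.0, 0.0, -1.9], [0.0, 0.0, -3.9], [0.0, 0.0, -5.9], [0.0, 0.0, -7.8]] [np.float64(-0.0), np.float64(-0.0), np.float64(-0.0), np.float64(-0.0)]
-> [551.0, 96.8, 195.0, 170.2]
   [[2.7, -0.3, -0.0], [5.5, -0.6, -0.0], [8.2, -0.9, -0.0], [10.9, -1.2, -0.0], [13.7, -1.6, -0.0]] [np.float64(0.03), np.float64(0.07), np.float64(0.1), np.float64(0.14), np.float64(0.17)]
   [[2.6, -0.7, -0.0], [5.3, -1.5, -0.0], [7.9, -2.3, -0.0], [10.5, -3.0, -0.0], [13.2, -3.8, -0.0]] [np.float64(0.04), np.float64(0.07), np.float64(0.1), np.float64(0.14), np.float64(0.17)]
   [[2.5, -1.2, -0.0]] [np.float64(0.04)]
end [550.87, 96.4, 194.52, 170.03]
```

>>> {"method": "drive_tool", "body": {"delta_pos": [[0, 0, -0.5], [0, 0, -2.0], [0, 0, -4.5], [0, 0, -7.0], [0, 0, -9.9]], "roll": [0, 0, 0, 0, 0]}}

```text
time: 50.73
ee_pos: [0.4548, 0.383, 0.116]
orientation: [0.002, 0.776, -0.631, -0.0]
force: [0.4, -0.1, -3.8]
opening: 0.0158
finger_force: 30.0
```

>>> {"method": "drive_tool", "body": {"delta_pos": [[0, 0, -2.5], [0, 0, -4.5], [0, 0, -6.5], [0, 0, -7.8], [0, 0, -7.8]], "roll": [0, 0, 0, 0, 0]}}

```text
time: 51.15
ee_pos: [0.4568, 0.3851, 0.1977]
orientation: [-0.003, 0.776, -0.631, 0.0]
force: [0.2, 0.8, -3.0]
opening: 0.0158
finger_force: 30.0
```

>>> {"method": "drive_tool", "body": {"delta_pos": [[2.7, -0.3, 0], [5.5, -0.6, 0], [8.2, -0.9, 0], [10.9, -1.2, 0], [13.7, -1.6, 0]], "roll": [0.03, 0.07, 0.1, 0.14, 0.17]}}

```text
time: 51.57
ee_pos: [0.4986, 0.2516, 0.1927]
orientation: [0.002, 0.719, -0.695, -0.001]
force: [-0.2, 0.4, -3.8]
opening: 0.0157
finger_force: 30.0
```

>>> {"method": "drive_tool", "body": {"delta_pos": [[2.6, -0.7, 0], [5.3, -1.5, 0], [7.9, -2.3, 0], [10.5, -3.0, 0], [13.2, -3.8, 0]], "roll": [0.04, 0.07, 0.1, 0.14, 0.17]}}

```text
time: 51.98
ee_pos: [0.5413, 0.1213, 0.1927]
orientation: [-0.002, -0.657, 0.754, 0.001]
force: [0.3, -0.3, -4.1]
opening: 0.016
finger_force: 30.0
```

>>> {"method": "drive_tool", "body": {"delta_pos": [[2.5, -1.2, 0], [2.5, -1.2, 0], [2.5, -1.2, 0], [2.5, -1.2, 0], [2.5, -1.2, 0]], "roll": [0.04, 0.04, 0.04, 0.04, 0.04]}}

```text
time: 52.4
ee_pos: [0.5503, 0.097, 0.1938]
orientation: [-0.001, -0.643, 0.766, 0.0]
force: [0.8, 1.1, -3.3]
opening: 0.0158
finger_force: 30.0
```

>>> {"method": "drive_tool", "body": {"delta_pos": [[0, 0, 1.5], [0, 0, 3.0], [0, 0, 4.5], [0, 0, 5.5], [0, 0, 6.0]], "roll": [0, 0, 0, 0, 0]}}

```text
time: 52.82
ee_pos: [0.5498, 0.097, 0.1328]
orientation: [-0.001, -0.643, 0.765, 0.001]
force: [-0.6, 0.2, -3.8]
opening: 0.0154
finger_force: 30.0
```

>>> {"method": "drive_tool", "body": {"delta_pos": [[0, 0, 0], [0, 0, 0], [0, 0, 0]], "roll": [0, 0, 0]}}

```text
time: 53.07
ee_pos: [0.5516, 0.0969, 0.1355]
orientation: [0.001, -0.643, 0.766, -0.0]
force: [0.2, 1.4, -3.9]
opening: 0.0156
finger_force: 30.0
```

```bash
cat > cv.py <<'E'
from h import *
import plan
def check(tag,z=(.119,.135)):
    plan.pose()
    for c in('top','scene'):
        im,d=snap(c,c+tag+'.png');W=cloud(c,d);M=masks(im)
        P=sel(W,im,(.4,.7,-.1,.3),z); print(c,'cover',len(P),*rect(P),np.round(np.percentile(P[:,2],[5,50,95]),4))
E
python3 -c "
import cv as _c" 2>/dev/null; mv cv.py cvr.py; python3 -c "
import cvr; cvr.check('13')"
```

```text
t 53.07 meas [551.6  96.9 135.5 170.1] op 0.0156 ff 30.0 F [ 0.2  1.4 -3.9] q [ 0.46  0.35 -0.28  0.   -0.94 -0.64]
top cover 2173 [542.2  37.4] [110.7  82.8] -9.9 [0.1247 0.1275 0.1303]
scene cover 1756 [542.  53.] [122.6 113. ] 80.6 [0.1244 0.1281 0.1318]
```

>>> {"method": "drive_tool", "body": {"delta_pos": [[0, 0.05, 0.3], [0, 0.1, 0.5], [0, 0.1, 0.7], [0, 0.1, 0.8], [0, 0.1, 0.8]], "roll": [0, 0, 0, 0, 0]}}

```text
time: 53.58
ee_pos: [0.5497, 0.0965, 0.1262]
orientation: [-0.0, -0.643, 0.766, 0.0]
force: [-0.0, -0.2, -3.3]
opening: 0.016
finger_force: 30.0
```

>>> {"method": "drive_tool", "body": {"delta_pos": [[0, 0, 0.1], [0, 0, 0.2], [0, 0, 0.2], [0, 0, 0.2]], "roll": [0, 0, 0, 0]}}

```text
time: 53.92
ee_pos: [0.5501, 0.0966, 0.1255]
orientation: [0.0, -0.643, 0.766, -0.0]
force: [-2.8, -0.7, 3.5]
opening: 0.0158
finger_force: 30.0
```

>>> {"method": "drive_tool", "body": {"delta_pos": [[0, 0, 0], [0, 0, 0], [0, 0, 0], [0, 0, 0], [0, 0, 0]], "roll": [0, 0, 0, 0, 0], "grip": 1}}

```text
time: 54.33
ee_pos: [0.5501, 0.0966, 0.1244]
orientation: [0.0, -0.643, 0.766, -0.0]
force: [-0.3, 0.3, -0.9]
opening: 0.0412
finger_force: 0.0
```

>>> {"method": "drive_tool", "body": {"delta_pos": [[0, 0, -1], [0, 0, -3], [0, 0, -6], [0, 0, -9], [0, 0, -12]], "roll": [0, 0, 0, 0, 0]}}

```text
time: 54.75
ee_pos: [0.5498, 0.0965, 0.2466]
orientation: [0.0, -0.643, 0.766, -0.0]
force: [1.0, 0.1, 0.6]
opening: 0.0746
finger_force: 0.0
```

>>> {"method": "drive_tool", "body": {"delta_pos": [[3.5, 0, -2], [7, 0, -4], [10.5, 0, -6], [14, 0, -8], [17.5, 0, -8]], "roll": [0, 0, 0, 0, 0]}}

```text
time: 55.17
ee_pos: [0.521, -0.0776, 0.3304]
orientation: [0.004, -0.643, 0.766, -0.004]
force: [0.7, -0.6, 1.5]
opening: 0.0866
finger_force: 0.0
```

>>> {"method": "drive_tool", "body": {"delta_pos": [[3.5, 0, 0], [7, 0, 0], [10, 0, 0], [12, 0, 0], [12, 0, 0]], "roll": [0, 0, 0, 0, 0]}}

```text
time: 55.58
ee_pos: [0.4979, -0.197, 0.3253]
orientation: [-0.0, -0.641, 0.767, -0.0]
force: [-0.4, 0.3, 0.0]
opening: 0.0869
finger_force: 0.0
```

```bash
python3 - <<'E'
import cvr; cvr.check('14',(.1145,.122))
from h import *
for c in('top','scene'):
    im=cv2.imread(f'pics/{c}14.png')
a=cv2.imread('pics/top14.png')[150:260,200:340];b=cv2.imread('pics/scene14.png')[180:300,300:430]
cv2.imwrite('pics/crop14.png',np.hstack([cv2.resize(a,(400,314)),cv2.resize(b,(400,314))]))
im,d=snap('top');W=cloud('top',d)
E
python3 meas.py | grep -E 'plate|handle'; sed 's/0\.npy/14.npy/' /dev/null
```

```text
t 55.58 meas [ 497.9 -197.   325.3  169.8] op 0.0869 ff 0.0 F [-0.4  0.3  0. ] q [-0.07  0.17 -0.03  0.   -1.37 -0.11]
top cover 3618 [555.4 121.7] [157.5 110.5] 80.1 [0.1154 0.1177 0.1202]
scene cover 2674 [548.7  95.2] [208.2 111.8] 80.0 [0.1153 0.1182 0.1211]
top plate 5392 [552.1  98.7] [208.8 114. ] 80.2 z [0.115 0.118 0.12 ]
top handle 371 [552.5  97.2] [70.6 16.8] 79.9 z [0.142 0.153 0.155]
scene plate 3235 [550.1  95.4] [209.  113.4] 80.6 z [0.114 0.118 0.121]
scene handle 260 [550.3  93.7] [72.3 20.5] 78.3 z [0.139 0.152 0.156]
```

View pics/crop14.png

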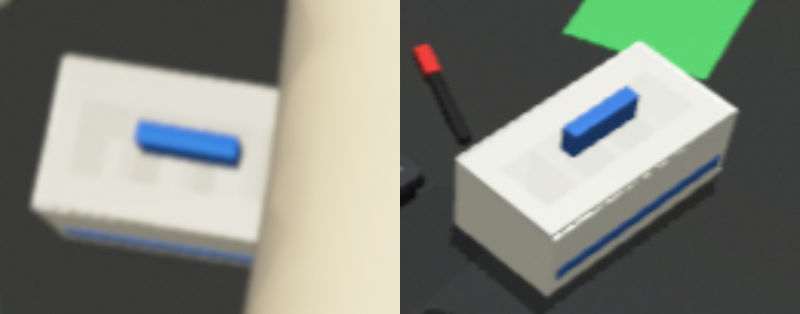

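The cover lies flat and flush on the block; the handle is at crop (185,142) and the pen and mat are undisturbed. I run the same fit as at the start as a last check, then hand in.

Run:
```python
import rail; rail.check('15')
from h import *
for c in('top','scene'):
    im,d=snap(c);W=cloud(c,d)
    for n,z in(('plate',(.095,.13)),('handle',(.135,.175))):
        P=sel(W,im,(.4,.75,-.1,.25),z); print(c,n,len(P),*rect(P))
    P=sel(W,im,(.5,.7,-.3,-.1),(.14,.17)); print(c,'head',len(P),*rect(P))
```

```text
t 55.73 meas [ 498.8 -193.8  325.   170. ] op 0.0866 ff 0.0 F [ 0.4 -0.1  0.6] q [-0.07  0.17 -0.03 -0.   -1.37 -0.11]
top rail [ 518.4 -392.7] [119.2  28.1] -73.4
  cap 112 [ 524.5 -413.4] [ 524.4 -412.7  130.1] across -0.1 -0.3 along -82.6
  cap 96 [ 505.8 -357.8] [ 505.5 -357.1  130. ] across -2.0 -1.9 along -23.9
scene rail [ 498.4 -336.3] [240.9  30. ] -73.2
  cap 82 [ 474.6 -258.9] [ 474.6 -258.9  130. ] across 0.0 0.0 along 80.7
  cap 89 [ 488.9 -305.3] [ 489.2 -305.5  130.2] across 0.3 0.1 along 32.1
  cap 95 [ 504.7 -360.5] [ 504.9 -360.6  130.5] across -0.7 -0.9 along -25.2
  cap 101 [ 523.5 -415.8] [ 523.1 -416.2  130.3] across 0.4 0.9 along -83.7
top plate 3720 [556.3 126.4] [152.2 111.7] 80.8
top handle 366 [551.   97.5] [69.9 16.8] 80.2
top head 263 [ 598.9 -178.5] [36.9 27. ] -62.9
scene plate 3278 [549.8  95.8] [211.  114.3] 80.3
scene handle 258 [549.5  94.1] [72. 19.] 78.9
scene head 206 [ 596.8 -181.6] [38.8 26.3] -62.6
```

```bash
python3 -c "
from plant import r
print(r.job_done())"
```

```text
the job is handed in; nothing more can be done
None
```

I handed the job in at about 56 s: all four vials stand upright on the rail, the tongs are back down in their stand, and the cover lies flat on the block within about 1 mm of where it started. The judge returned no verdict.

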